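Load the plate feeder in streaking order and feed the first plate

TASK

Load the plate feeder for streaking: move the four agar plates from the row in the white rack into the feeder's chute, keeping them upright, so that they lie flat on one another in streaking order - from bottom to top red, brown, green, yellow (the rich medium is streaked first, the selective ones after it). Once all four are in, pull the feed slide (the one with the black handle) fully out, so that the red plate comes out from under the stack and the other three stay in the chute. Leave the glass beaker and the timer where they stand.

Things in the scene. Friction and masses are not known exactly. Their poses are not given: they have to be found in the camera images.
- plate_red: agar plate: round petri dish with a clear lid that is fast on it, filled with blood-red agar. 60 mm across, 14 mm high, about 25 g. Origin: centre of its underside; z up. It lies flat in one of the four nests of the rack (which one varies).
- plate_brown: agar plate: round petri dish with a clear lid that is fast on it, filled with dark brown agar. 60 mm across, 14 mm high, about 25 g. Origin: centre of its underside; z up. It lies flat in one of the four nests of the rack (which one varies).
- plate_green: agar plate: round petri dish with a clear lid that is fast on it, filled with green agar. 60 mm across, 14 mm high, about 25 g. Origin: centre of its underside; z up. It lies flat in one of the four nests of the rack (which one varies).
- plate_yellow: agar plate: round petri dish with a clear lid that is fast on it, filled with yellow agar. 60 mm across, 14 mm high, about 25 g. Origin: centre of its underside; z up. It lies flat in one of the four nests of the rack (which one varies).
- plate_rack: white rack 84 x 290 mm, fixed, left or right of the feeder. Origin: centre of its underside; y along the row, z up. Four round nests at x = 0, y = -105, -35, 35, 105 mm; nest floor at z = 8 mm. 4 mm rims stand on the nests' y sides only and plates are 10 mm apart along y, so put the fingers on a plate's +x and -x sides, which are clear down to the nest floor.
- feeder: fixed magazine on a grey base 235 x 104 mm. Origin: on the chute's axis at bench height; z up; slide comes out to -x. Chute: four 6 mm steel rods at x = +-26.5, y = +-26 mm (68 mm bore) from z = 30 to 75 mm, top 13 mm flared; cheeks on the y sides to z = 62. The x sides are open for the fingers: |y| < 22, out to |x| = 60 mm, down to z = 12. Slide home: stacked undersides at z = 12, 26, 40, 54 mm.
- slide (a joint): feed slide under the chute, in m: 0 home, 0.075 fully out (75 mm along the feeder's -x); stays where left, moves with about 2 N. Steel floor, top at z = 12 mm; 4 mm pins before the bottom plate; behind it a blue two-pronged tail, top at z = 25.5 mm, pushes that plate out under the rods and slides under the next one, which then rests on it.
- slide_handle (a point): grip point on the slide's black upright handle, a block 12 mm thick along the feeder's x, 36 mm wide along y, on a foot 16 mm above the bench; the point is on its centre line, 40 mm above the bench and 6 mm below its top, 82 mm in front (-x) of the pocket's centre. Moves with the slide; axes as the feeder's.
- beaker: glass beaker, empty, 50 mm across, 68 mm high, loose on the bench behind the work; bystander. Origin: centre of its underside.
- timer: white digital timer, 64 x 62 x 18 mm, loose on the bench in front of the work; bystander. Origin: centre of its underside.

How it is judged:
By the outcome, as a careful person would: the job done as asked, in the order asked, and still so for the second after the job is handed in, with the robot touching nothing.
It also fails if it takes over 115 s, if anything falls off the work surface, if the arm or the gripper's body presses on something with over 40 N, if the wrist force passes 120 N, or if a joint passes its speed limit or range.

ROBOT

A 7-joint arm with a two-finger parallel gripper is mounted at the origin on a cart in front of the work surface, level with it; the furniture and walls round the work are solid. World frame = base frame: x ahead of the robot, y to its left, z up, the work surface at z = 0. Lengths are in mm, angles in rad, forces in N, time in s.
With the tool pointing down it reaches from about 350 to 900 mm from the base axis. Payload 7.2 kg.
Tool frame: the origin (TCP) lies on the centre line of the jaws, within the pads' length; the fingertips stand 8 mm ahead of it and the grasp point (between the pads) lies 11 mm behind it; z points along the fingers, y is the line along which they close (so a half turn about z gives the same grasp; the last joint's range is limited). The gripper opens to 88 mm and grips with 3 to 60 N. Pads are 20 mm wide; open, the fingers measure 115 mm over their backs; the gripper's body (75 mm by 178 mm) begins 61 mm behind the grasp point.
Start: joints at [1.118, 0.411, -0.013, 1.596, 0.006, 1.134, -0.082], TCP at [234.597, -579.304, 230.653] pointing down, gripper open.
Joint ranges: [-2.95, 2.95], [-0.29, 1.99], [-1.47, 1.44], [0.14, 2.54], [-1.03, 4.17], [0.13, 1.85], [-2.86, 2.86]. Speed limits (rad/s): [2.39, 2.39, 3.01, 3.01, 3.14, 3.14, 3.14].

INTERFACE

Orientations are given as a 3x3 rotation matrix whose columns are the frame's x, y, z axes.
In Python, from plant import sensors, get_image, ctrl gives the robot as it stands. The module is installed in compiled form; this text tells all that it offers.
- The arm moves only by the tool carry_out, never from a script. Its argument "commands" is a list of rows, each an object of numbers: "x", "y", "z": the shift along the tool's x, y, z in normalised numbers (1 is 50 cm); "wx", "wy", "wz": the turn, a rotation vector about the tool's x, y, z in a scale on which 1.0 is pi rad; "claw": the opening, from -1 (shut) to 1 (fully open). A call has 1 to 10 rows; each row is the pose to reach, as a shift and turn from the pose commanded when the call began, along the tool's axes at that moment; what a row does not reach only later rows make up. A row lasts 1/12 s, in which the tool goes at most 41.7 mm and 7.16 degrees, less where a joint would pass 70% of its speed; a pose out of reach is approached as far as the arm can. No shift or turn number may pass 1 either way. A call with a gripper value outside its range is refused whole. The fingers move at their own pace and stop on an object; "grip_force" is the grip in N (left out, the last holds). Time passes only in rows, so rows that repeat a pose let the fingers close. It gives the time, the measured TCP pose, the force, the opening and the grip force at its end, in the units of the state.
- sensors.sense(): the state, without advancing time (a new reading comes with each control period).
- get_image(name): name is "side" or "top" or "wrist"; returns a dict with "image" (480x640x3 uint8, blue, green, red), "fx", "fy", "cx", "cy" (pixels), "k1" (the pictures are not rectified: a ray, as slopes to the right and down, at radius r is drawn at 1 + k1 r^2 times it, then the intrinsics apply), "xyz" and "rotation" of the camera in the world; the wrist camera has in their place "T_tool_cam" (4x4, takes a point from camera to tool coordinates, whose origin is the TCP and whose axes are the flange's). Camera axes: x right, y up, looking along -z (the intrinsics and any distortion apply to the point x, -y, -z); pixel columns grow to the right and rows downward; lengths in mm; the calibration is good to about 2 mm. A picture is of the moment at which its call begins: read the wrist's pose just before it. There is no depth.
- ctrl.job_done(): hands the job in; it is judged then, once.
The state is a dict: "clock": time; "joint_pos": joint angles; "joint_velocities": joint speeds; "joint_torque": joint torques, N m; "ee_pos": TCP position; "ee_rot": TCP orientation; "contact_force": force on the tool from outside, world axes, zero at the start; "torque": the same for the moment, N m; "grip_width": opening from 0.0 (shut) to 1.0 (fully open); "grip_force": force on a finger pad.
Only numpy, scipy, OpenCV 4.12 (cv2) and the standard library are available. Lean on these libraries where they do the work, as an engineer would, in place of code of your own. Each camera call takes 0.05 s, during which the arm holds its last target. There are 200 camera calls.

## Working session

There is one attempt and no reset: what is moved stays moved. The work goes in short steps, Python scripts to look and compute and a tool call to move; the robot and the scene stay as the last step left them, time stands still between calls to the robot, and variables do not carry over. Pictures are saved under pics/ and viewed, at most 17 in all, crops included, and the job is handed in when it is done.

Besides the shell and the picture viewer there is one more tool, called after "Emit:" as name(argument=value, ...), one argument or row to a line, values as JSON. carry_out: Moves the arm, as the interface text tells. Its arguments: {"type":"object","properties":{"commands":{"type":"array"},"grip_force":{"type":"number"}},"required":["commands"]}

```bash
mkdir -p pics; cat > h.py <<'E'
import numpy as np, cv2
from plant import sensors, get_image, ctrl
def cam(name):
    s=sensors.sense(); g=get_image(name)
    if 'T_tool_cam' in g:
        T=np.array(g['T_tool_cam']); R=np.array(s['ee_rot']); p=np.array(s['ee_pos'])
        g['rotation']=R@T[:3,:3]; g['xyz']=p+R@T[:3,3]
    g['K']=np.array([[g['fx'],0,g['cx']],[0,g['fy'],g['cy']],[0,0,1]]); g['d']=np.array([g['k1'],0,0,0.])
    return g
def ray(g,uv):
    q=cv2.undistortPoints(np.array(uv,float).reshape(-1,1,2),g['K'],g['d']).reshape(-1,2)
    return np.c_[q[:,0],-q[:,1],-np.ones(len(q))]@np.array(g['rotation']).T
def onz(g,uv,z):
    r=ray(g,uv); c=np.array(g['xyz']); return c+r*((z-c[2])/r[:,2])[:,None]
def proj(g,P):
    q=(np.array(P,float).reshape(-1,3)-g['xyz'])@np.array(g['rotation']); q=q*[1,-1,-1]
    return cv2.projectPoints(q,np.zeros(3),np.zeros(3),g['K'],g['d'])[0].reshape(-1,2)
E
python3 - <<'E'
from h import *
s=sensors.sense(); print({k:np.round(v,3).tolist() for k,v in s.items()})
for n in('top','side'):
    g=cam(n); cv2.imwrite(f'pics/{n}0.png',g['image']); print(n,np.round(g['xyz'],1),np.round(g['rotation'],3).tolist(),g['fx'],g['k1'])
E
```

```text
{'clock': 0.0, 'joint_pos': [1.118, 0.412, -0.013, 1.597, 0.006, 1.134, -0.082], 'joint_velocities': [-0.0, 0.001, -0.0, 0.0, -0.0, 0.001, 0.001], 'joint_torque': [0.001, -58.795, 0.643, -29.108, -0.054, 0.018, 0.0], 'ee_pos': [234.366, -578.846, 229.807], 'ee_rot': [[0.927, 0.375, -0.001], [0.375, -0.927, 0.001], [-0.0, -0.002, -1.0]], 'contact_force': [-0.109, 0.333, 0.273], 'torque': [-0.001, 0.023, 0.043], 'grip_force': 0.0, 'grip_width': 0.997}
top [389.7   2.4 986.5] [[-0.004, 0.984, -0.176], [-1.0, -0.0, 0.019], [0.018, 0.176, 0.984]] 489.57414342898613 -0.11499144796033467
side [396.8 838.  796. ] [[-0.977, 0.139, -0.159], [-0.211, -0.639, 0.74], [0.002, 0.756, 0.654]] 509.38196679212876 -0.02951269596117672
```

View pics/top0.png

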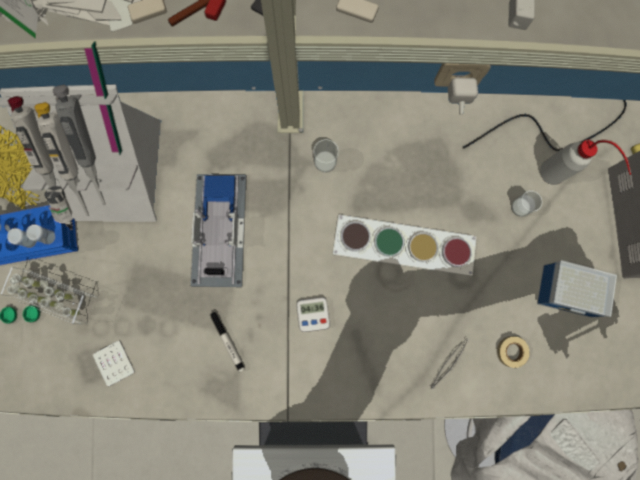

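View pics/side0.png

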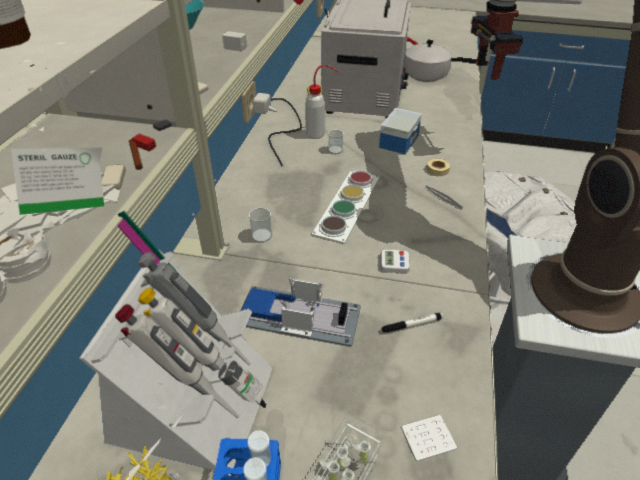

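The top view shows the feeder at about (218,230), with its handle at (215,270) toward the robot. The plates are brown (356,236), green (389,240), yellow (424,246) and red (458,251). The beaker is at (324,155) and the timer at (313,314).

```bash
python3 - <<'E'
from h import *
g=cam('top'); im=g['image']; hsv=cv2.cvtColor(im,cv2.COLOR_BGR2HSV)
P=[]
for n,(u,v) in dict(brown=(356,236),green=(389,240),yellow=(424,246),red=(458,251)).items():
    c=im[v-3:v+4,u-3:u+4].reshape(-1,3).mean(0)
    m=(np.linalg.norm(im.astype(float)-c,axis=2)<40).astype(np.uint8); 
    w=np.zeros_like(m); cv2.circle(w,(u,v),20,1,-1); m&=w
    k,l,st,ce=cv2.connectedComponentsWithStats(m); i=1+st[1:,4].argmax()
    p=onz(g,[ce[i]],18)[0]; P.append(p); print(n,ce[i].round(1),st[i],p.round(1))
P=np.array(P); d=np.diff(P,axis=0); print(np.linalg.norm(d,axis=1), np.degrees(np.arctan2(d[:,1],d[:,0])))
print('feeder base corners z~10', onz(g,[(197,175),(246,175),(243,286),(191,286)],10).round(0).tolist())
print('handle',onz(g,[(215,268)],46).round(0),'beaker',onz(g,[(325,165)],0).round(0),'timer',onz(g,[(313,314)],18).round(0))
cv2.imwrite('pics/tc.png',cv2.resize(im[150:310,170:330],(800,800),interpolation=cv2.INTER_CUBIC)[:600])
E
```

```text
brown [355.3 235.6] [343 224  25  25 484] [563.2 -83.4  18. ]
green [389.1 241.3] [377 229  25  25 490] [ 551.7 -151.6   18. ]
yellow [423.3 246.5] [411 234  26  26 518] [ 541.  -220.9   18. ]
red [457.1 251.4] [445 240  25  24 475] [ 530.7 -290.2   18. ]
[69.10551054 70.15790013 70.08171299] [-99.5805402  -98.81215407 -98.40325691]
feeder base corners z~10 [[693.0, 243.0, 10.0], [693.0, 141.0, 10.0], [463.0, 141.0, 10.0], [462.0, 246.0, 10.0]]
handle [[495. 191.  46.]] beaker [[718. -24.   0.]] timer [[407.   2.  18.]]
```

View pics/tc.png

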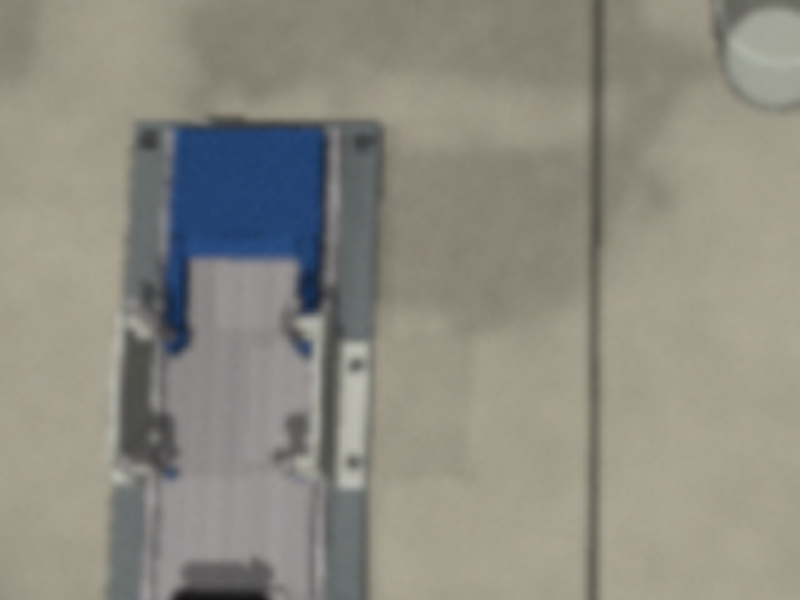

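```bash
cat >> h.py <<'E'
from scipy.spatial.transform import Rotation as Ro
def goto(x,y,z,a):
    "tool down, tool y axis at world angle a (deg)"
    s=sensors.sense(); R=np.array(s['ee_rot']); a=np.radians(a)
    ty=np.array([np.cos(a),np.sin(a),0]); tz=np.array([0,0,-1.]); T=np.c_[np.cross(ty,tz),ty,tz]
    print('shift',((np.array([x,y,z])-s['ee_pos'])@R/1000).round(4),'turn',Ro.from_matrix(R.T@T).as_rotvec().round(4))
E
python3 - <<'E'
from h import *
g=get_image('wrist'); print(np.round(g['T_tool_cam'],3).tolist(),g['fx'],g['k1'])
goto(546,-187,300,-8.9)
E
```

```text
[[-0.0, 0.952, 0.307, 85.754], [1.0, 0.0, -0.0, 0.542], [-0.0, 0.307, -0.952, -154.908], [0.0, 0.0, 0.0, 1.0]] 421.6527961717851 -0.015329058554645942
shift [ 0.4359 -0.2465 -0.0697] turn [-9.0000e-04 -4.0000e-04 -1.0307e+00]
```

Units first: shifts go in shares of 50 cm and turns go in shares of pi rad. So 0.436 m is 0.872, -0.247 m is -0.494, -1.031 rad is -0.3282.

Emit:
carry_out(
  commands=[
    {"x": 0.872,"y": -0.494,"z": -0.14,"wz": -0.3282,"claw": 1},
    {"x": 0.872,"y": -0.494,"z": -0.14,"wz": -0.3282,"claw": 1},
    {"x": 0.872,"y": -0.494,"z": -0.14,"wz": -0.3282,"claw": 1},
    {"x": 0.872,"y": -0.494,"z": -0.14,"wz": -0.3282,"claw": 1},
    {"x": 0.872,"y": -0.494,"z": -0.14,"wz": -0.3282,"claw": 1},
    {"x": 0.872,"y": -0.494,"z": -0.14,"wz": -0.3282,"claw": 1},
    {"x": 0.872,"y": -0.494,"z": -0.14,"wz": -0.3282,"claw": 1},
    {"x": 0.872,"y": -0.494,"z": -0.14,"wz": -0.3282,"claw": 1},
    {"x": 0.872,"y": -0.494,"z": -0.14,"wz": -0.3282,"claw": 1},
    {"x": 0.872,"y": -0.494,"z": -0.14,"wz": -0.3282,"claw": 1},
  ],
)

```text
validation failed for argument at $.co...
```

In the tool's units: 0.436 m is 0.872, -0.247 m is -0.494, -1.031 rad is -0.3282.

Emit:
carry_out(
  commands=[
    {"x": 0.872,"y": -0.494,"z": -0.14,"wx": 0,"wy": 0,"wz": -0.3282,"claw": 1.0},
    {"x": 0.872,"y": -0.494,"z": -0.14,"wx": 0,"wy": 0,"wz": -0.3282,"claw": 1.0},
    {"x": 0.872,"y": -0.494,"z": -0.14,"wx": 0,"wy": 0,"wz": -0.3282,"claw": 1.0},
    {"x": 0.872,"y": -0.494,"z": -0.14,"wx": 0,"wy": 0,"wz": -0.3282,"claw": 1.0},
    {"x": 0.872,"y": -0.494,"z": -0.14,"wx": 0,"wy": 0,"wz": -0.3282,"claw": 1.0},
    {"x": 0.872,"y": -0.494,"z": -0.14,"wx": 0,"wy": 0,"wz": -0.3282,"claw": 1.0},
    {"x": 0.872,"y": -0.494,"z": -0.14,"wx": 0,"wy": 0,"wz": -0.3282,"claw": 1.0},
    {"x": 0.872,"y": -0.494,"z": -0.14,"wx": 0,"wy": 0,"wz": -0.3282,"claw": 1.0},
    {"x": 0.872,"y": -0.494,"z": -0.14,"wx": 0,"wy": 0,"wz": -0.3282,"claw": 1.0},
    {"x": 0.872,"y": -0.494,"z": -0.14,"wx": 0,"wy": 0,"wz": -0.3282,"claw": 1.0},
  ],
)

```text
clock: 1.03
ee_pos: [491.7, -254.3, 288.7]
ee_rot: [[0.152, 0.988, 0.0], [0.988, -0.152, -0.0], [-0.0, 0.0, -1.0]]
contact_force: [0.7, 0.3, 0.7]
grip_width: 1.0
grip_force: 0.0
```

```bash
python3 - <<'E'
from h import *
g=cam('wrist'); cv2.imwrite('pics/w1.png',g['image'])
goto(575,110,300,0)
E
```

```text
shift [ 0.3631  0.0252 -0.0083] turn [ 0.0048 -0.0039 -0.1449]
```

View pics/w1.png

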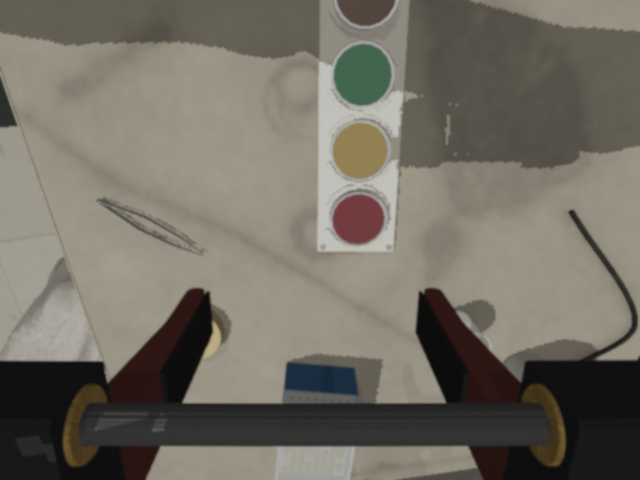

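Wrist view: red (358,219), yellow (360,151), green (363,74) and brown partly cut off at the top edge. Measuring these next.

```bash
python3 - <<'E'
from h import *
g=cam('wrist'); im=g['image']; P=[]
for n,(u,v) in dict(green=(363,74),yellow=(360,151),red=(358,219)).items():
    c=im[v-3:v+4,u-3:u+4].reshape(-1,3).mean(0)
    m=(np.linalg.norm(im.astype(float)-c,axis=2)<40).astype(np.uint8); 
    w=np.zeros_like(m); cv2.circle(w,(u,v),36,1,-1); m&=w
    ct=max(cv2.findContours(m,0,1)[0],key=cv2.contourArea)
    for z in(16,20):
        q=onz(g,ct[:,0],z)[:,:2].astype(np.float32); (cx,cy),r=cv2.minEnclosingCircle(q); print(n,z,round(cx,1),round(cy,1),round(r,1))
    P.append((cx,cy))
P=np.array(P); d=np.diff(P,axis=0); print(np.linalg.norm(d,axis=1), np.degrees(np.arctan2(d[:,1],d[:,0])))
q=onz(g,[(317,251),(395,252)],8); print(q.round(1),np.linalg.norm(q[0]-q[1]),q.mean(0))
E
```

```text
green 16 554.8 -152.4 26.7
green 20 554.4 -152.5 26.4
yellow 16 543.7 -222.5 27.1
yellow 20 543.4 -221.9 26.8
red 16 533.5 -292.6 26.4
red 20 533.3 -291.4 26.1
[70.29528107 70.16299594] [-98.99262762 -98.29452252]
[[ 493.2 -314.4    8. ]
 [ 578.  -328.1    8. ]] 85.88250588528437 [ 535.61723068 -321.2881269     8.        ]
```

In the tool's units: 0.363 m is 0.726, 0.025 m is 0.05, -0.145 rad is -0.0462.

Emit:
carry_out(
  commands=[
    {"x": 0.726,"y": 0.05,"z": -0.02,"wx": 0,"wy": 0,"wz": -0.0462,"claw": 1.0},
    {"x": 0.726,"y": 0.05,"z": -0.02,"wx": 0,"wy": 0,"wz": -0.0462,"claw": 1.0},
    {"x": 0.726,"y": 0.05,"z": -0.02,"wx": 0,"wy": 0,"wz": -0.0462,"claw": 1.0},
    {"x": 0.726,"y": 0.05,"z": -0.02,"wx": 0,"wy": 0,"wz": -0.0462,"claw": 1.0},
    {"x": 0.726,"y": 0.05,"z": -0.02,"wx": 0,"wy": 0,"wz": -0.0462,"claw": 1.0},
    {"x": 0.726,"y": 0.05,"z": -0.02,"wx": 0,"wy": 0,"wz": -0.0462,"claw": 1.0},
    {"x": 0.726,"y": 0.05,"z": -0.02,"wx": 0,"wy": 0,"wz": -0.0462,"claw": 1.0},
    {"x": 0.726,"y": 0.05,"z": -0.02,"wx": 0,"wy": 0,"wz": -0.0462,"claw": 1.0},
    {"x": 0.726,"y": 0.05,"z": -0.02,"wx": 0,"wy": 0,"wz": -0.0462,"claw": 1.0},
    {"x": 0.726,"y": 0.05,"z": -0.02,"wx": 0,"wy": 0,"wz": -0.0462,"claw": 1.0},
  ],
)

```text
clock: 1.97
ee_pos: [571.5, 106.4, 298.3]
ee_rot: [[0.001, 1.0, 0.0], [1.0, -0.001, 0.004], [0.004, 0.0, -1.0]]
contact_force: [-0.6, -0.4, -0.5]
grip_width: 1.003
grip_force: 0.0
```

```bash
python3 - <<'E'
from h import *
print(sensors.sense()['ee_pos'],sensors.sense()['joint_pos'])
g=cam('wrist'); cv2.imwrite('pics/w2.png',g['image'])
E
```

```text
[571.4690812  106.42502306 298.30855429] [ 0.17791051  0.34549427 -0.5843972   1.58335946  0.192913    1.27036675
 -0.43764354]
```

View pics/w2.png

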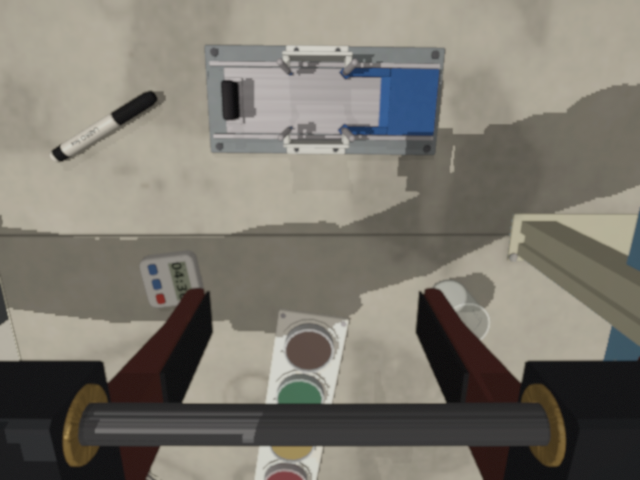

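The feeder sits at columns 206–445, rows 45–153. Its handle is at (231,100), the chute cheeks are at columns 285–350, and the timer and beaker are untouched. Zooming in on the feeder.

```bash
python3 - <<'E'
from h import *
g=cam('wrist'); im=g['image']
cv2.imwrite('pics/w2c.png',cv2.resize(im[35:165,200:455],None,fx=3.1,fy=3.1,interpolation=cv2.INTER_CUBIC))
for z in(8,12):
    q=onz(g,[(206,45),(445,47),(438,153),(211,153)],z)
    print(z,q.round(1)[:,:2].tolist(),q.mean(0).round(1),[np.linalg.norm(q[i]-q[i-1]).round(1) for i in range(4)])
m=(im.max(2)<60).astype(np.uint8); m[:, :215]=0;m[:,250:]=0;m[:70]=0;m[125:]=0
k,l,st,ce=cv2.connectedComponentsWithStats(m);i=1+st[1:,4].argmax();print(st[i],ce[i],onz(g,[ce[i]],46))
E
```

```text
8 [[468.1, 242.2], [700.0, 239.5], [701.6, 137.9], [465.1, 138.8]] [583.7 189.6   8. ] [np.float64(103.5), np.float64(231.9), np.float64(101.7), np.float64(236.5)]
12 [[469.0, 241.7], [698.8, 239.1], [700.4, 138.3], [466.0, 139.2]] [583.6 189.6  12. ] [np.float64(102.5), np.float64(229.8), np.float64(100.8), np.float64(234.4)]
[221  76  18  38 602] [229.84551495  94.66611296] [[495.60412076 195.55071866  46.        ]]
```

View pics/w2c.png

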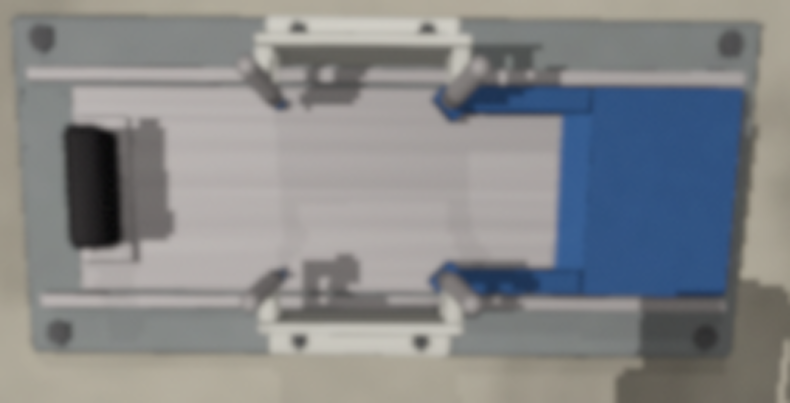

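The crop shows the handle top at (92,185), cheek top edges at rows 37 and 325, base screws at its four corners, and rod tops near (252,68), (480,70), (252,300) and (468,300).

```bash
python3 - <<'E'
from h import *
g=cam('wrist')
def f(n,pts,z):
    q=onz(g,np.array(pts)/3.1+[200,35],z); print(n,q[:,:2].round(1).tolist(),'mean',q.mean(0).round(1)[:2])
f('base screws',[(42,38),(731,44),(705,338),(60,333)],8)
f('flange screws',[(298,28),(428,28),(420,342),(300,342)],10)
f('flange screws12',[(298,28),(428,28),(420,342),(300,342)],12)
f('cheek top outer',[(255,36),(470,40),(462,328),(258,325)],62)
f('rods top',[(246,65),(484,68),(472,306),(250,302)],75)
f('rods bottom',[(283,104),(450,108),(450,280),(286,272)],30)
f('handle top face',[(66,127),(104,127),(112,245),(73,247)],46)
f('handle left edge',[(66,127),(73,247)],46)
f('slide edges',[(150,85),(350,87),(350,292),(150,288)],12)
E
```

```text
base screws [[475.9, 237.0], [691.6, 233.7], [690.0, 143.3], [474.8, 146.5]] mean [583.1 190.1]
flange screws [[556.1, 238.9], [596.5, 238.6], [594.7, 142.8], [554.9, 143.1]] mean [575.6 190.8]
flange screws12 [[556.2, 238.6], [596.4, 238.3], [594.6, 142.9], [554.9, 143.2]] mean [575.5 190.8]
cheek top outer [[546.3, 230.6], [605.3, 229.1], [604.5, 151.6], [544.8, 152.9]] mean [575.2 191. ]
rods top [[544.6, 221.9], [608.1, 220.7], [606.1, 158.7], [543.7, 160.3]] mean [575.6 190.4]
rods bottom [[552.0, 215.4], [602.3, 213.9], [603.0, 163.6], [551.7, 166.4]] mean [577.2 189.8]
handle top face [[489.3, 208.6], [500.4, 208.4], [500.7, 175.4], [489.0, 174.9]] mean [494.9 191.8]
handle left edge [[489.3, 208.6], [489.0, 174.9]] mean [489.2 191.7]
slide edges [[509.5, 222.6], [572.1, 221.5], [571.6, 159.2], [506.2, 161.0]] mean [539.9 191.1]
```

```bash
python3 - <<'E'
from h import *
goto(533.4,-291.4,150,-8.6)
E
```

```text
shift [-0.3895 -0.0342  0.1482] turn [-0.0008  0.001   0.14  ]
```

In the tool's units: -0.3895 m is -0.779, 0.148 m is 0.296, 0.14 rad is 0.0446.

Emit:
carry_out(
  commands=[
    {"x": -0.779,"y": -0.068,"z": 0.296,"wx": 0,"wy": 0,"wz": 0.0446,"claw": 1.0},
    {"x": -0.779,"y": -0.068,"z": 0.296,"wx": 0,"wy": 0,"wz": 0.0446,"claw": 1.0},
    {"x": -0.779,"y": -0.068,"z": 0.296,"wx": 0,"wy": 0,"wz": 0.0446,"claw": 1.0},
    {"x": -0.779,"y": -0.068,"z": 0.296,"wx": 0,"wy": 0,"wz": 0.0446,"claw": 1.0},
    {"x": -0.779,"y": -0.068,"z": 0.296,"wx": 0,"wy": 0,"wz": 0.0446,"claw": 1.0},
    {"x": -0.779,"y": -0.068,"z": 0.296,"wx": 0,"wy": 0,"wz": 0.0446,"claw": 1.0},
    {"x": -0.779,"y": -0.068,"z": 0.296,"wx": 0,"wy": 0,"wz": 0.0446,"claw": 1.0},
    {"x": -0.779,"y": -0.068,"z": 0.296,"wx": 0,"wy": 0,"wz": 0.0446,"claw": 1.0},
    {"x": -0.779,"y": -0.068,"z": 0.296,"wx": 0,"wy": 0,"wz": 0.0446,"claw": 1.0},
    {"x": -0.779,"y": -0.068,"z": 0.296,"wx": 0,"wy": 0,"wz": 0.0446,"claw": 1.0},
  ],
)

```text
clock: 2.95
ee_pos: [531.7, -293.6, 150.3]
ee_rot: [[0.153, 0.988, -0.001], [0.988, -0.153, -0.001], [-0.001, -0.0, -1.0]]
contact_force: [0.5, 0.5, 0.2]
grip_width: 1.0
grip_force: 0.0
```

```bash
python3 - <<'E'
from h import *
print(sensors.sense()['ee_pos'])
goto(533.4,-291.4,18.5,-8.6)
g=cam('wrist'); cv2.imwrite('pics/w3.png',g['image'])
E
```

```text
[ 531.65240191 -293.55630365  150.25467174]
shift [0.0026 0.0014 0.1318] turn [-0.0003  0.0014 -0.0035]
```

View pics/w3.png

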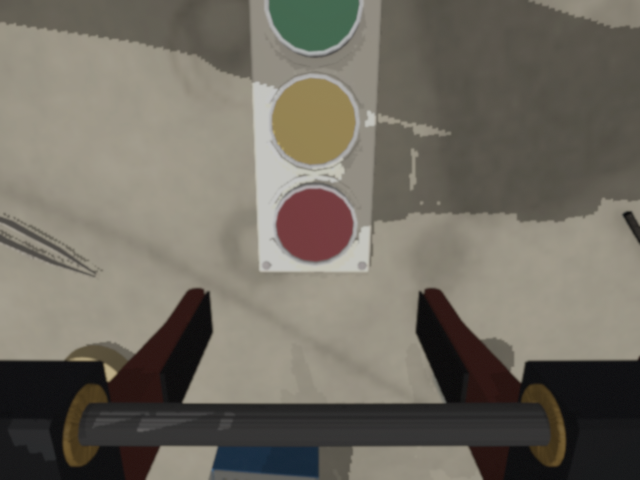

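Closer view: red is centred near (315,224), between the fingers. Re-measuring red from here, then going down.

```bash
cat >> h.py <<'E'
def plate(g,u,v,rad,z=19):
    im=g['image']; c=im[v-3:v+4,u-3:u+4].reshape(-1,3).mean(0)
    m=(np.linalg.norm(im.astype(float)-c,axis=2)<40).astype(np.uint8); w=np.zeros_like(m); cv2.circle(w,(u,v),rad,1,-1); m&=w
    ct=max(cv2.findContours(m,0,1)[0],key=cv2.contourArea)
    (a,b),r=cv2.minEnclosingCircle(onz(g,ct[:,0],z)[:,:2].astype(np.float32)); return round(a,1),round(b,1),round(r,1)
E
python3 - <<'E'
from h import *
g=cam('wrist'); print(plate(g,315,224,46),plate(g,315,121,50))
E
```

```text
(533.1, -291.6, 26.8) (543.0, -222.1, 27.2)
```

In the tool's units: 0.132 m is 0.264, 0.12 m is 0.24.

Emit:
carry_out(
  commands=[
    {"x": 0.005,"y": 0.003,"z": 0.07,"wx": 0,"wy": 0,"wz": 0,"claw": 1.0},
    {"x": 0.005,"y": 0.003,"z": 0.14,"wx": 0,"wy": 0,"wz": 0,"claw": 1.0},
    {"x": 0.005,"y": 0.003,"z": 0.2,"wx": 0,"wy": 0,"wz": 0,"claw": 1.0},
    {"x": 0.005,"y": 0.003,"z": 0.24,"wx": 0,"wy": 0,"wz": 0,"claw": 1.0},
    {"x": 0.005,"y": 0.003,"z": 0.264,"wx": 0,"wy": 0,"wz": 0,"claw": 1.0},
    {"x": 0.005,"y": 0.003,"z": 0.264,"wx": 0,"wy": 0,"wz": 0,"claw": 1.0},
    {"x": 0.005,"y": 0.003,"z": 0.264,"wx": 0,"wy": 0,"wz": 0,"claw": 1.0},
  ],
)

```text
clock: 3.63
ee_pos: [535.4, -287.6, 19.1]
ee_rot: [[0.151, 0.989, -0.0], [0.989, -0.151, -0.0], [-0.0, -0.0, -1.0]]
contact_force: [0.3, -0.3, 0.5]
grip_width: 1.002
grip_force: 0.0
```

Emit:
carry_out(
  commands=[
    {"x": 0,"y": 0,"z": 0,"wx": 0,"wy": 0,"wz": 0,"claw": -0.2},
    {"x": 0,"y": 0,"z": 0,"wx": 0,"wy": 0,"wz": 0,"claw": -0.2},
    {"x": 0,"y": 0,"z": 0,"wx": 0,"wy": 0,"wz": 0,"claw": -0.2},
    {"x": 0,"y": 0,"z": 0,"wx": 0,"wy": 0,"wz": 0,"claw": -0.2},
    {"x": 0,"y": 0,"z": 0,"wx": 0,"wy": 0,"wz": 0,"claw": -0.2},
    {"x": 0,"y": 0,"z": 0,"wx": 0,"wy": 0,"wz": 0,"claw": -0.2},
  ],
  grip_force=10,
)

```text
clock: 4.13
ee_pos: [535.2, -287.0, 19.5]
ee_rot: [[0.15, 0.989, -0.001], [0.989, -0.15, -0.0], [-0.001, -0.001, -1.0]]
contact_force: [-4.0, -0.8, 6.5]
grip_width: 0.671
grip_force: 11.9
```

The grasp sits about 4 mm off along the row, so I'll open, correct and regrip.

In the tool's units: -0.004 m is -0.008, -0.0015 m is -0.003.

Emit:
carry_out(
  commands=[
    {"x": 0,"y": 0,"z": 0,"wx": 0,"wy": 0,"wz": 0,"claw": 0.8},
    {"x": 0,"y": 0,"z": 0,"wx": 0,"wy": 0,"wz": 0,"claw": 0.8},
    {"x": 0,"y": 0,"z": 0,"wx": 0,"wy": 0,"wz": 0,"claw": 0.8},
    {"x": -0.008,"y": -0.003,"z": 0,"wx": 0,"wy": 0,"wz": 0,"claw": 0.8},
    {"x": -0.008,"y": -0.003,"z": 0,"wx": 0,"wy": 0,"wz": 0,"claw": 0.8},
    {"x": -0.008,"y": -0.003,"z": 0,"wx": 0,"wy": 0,"wz": 0,"claw": 0.8},
    {"x": -0.008,"y": -0.003,"z": 0,"wx": 0,"wy": 0,"wz": 0,"claw": 0.8},
  ],
)

```text
clock: 4.72
ee_pos: [533.3, -290.6, 18.4]
ee_rot: [[0.15, 0.989, -0.001], [0.989, -0.15, 0.0], [0.0, -0.001, -1.0]]
contact_force: [-0.0, -0.1, 0.4]
grip_width: 0.903
grip_force: 0.0
```

Emit:
carry_out(
  commands=[
    {"x": 0,"y": 0,"z": 0,"wx": 0,"wy": 0,"wz": 0,"claw": 0.8},
    {"x": 0,"y": 0,"z": 0,"wx": 0,"wy": 0,"wz": 0,"claw": 0.8},
  ],
)

```text
clock: 4.88
ee_pos: [533.7, -290.4, 18.6]
ee_rot: [[0.149, 0.989, -0.0], [0.989, -0.149, 0.0], [0.0, -0.0, -1.0]]
contact_force: [0.8, -0.4, 0.7]
grip_width: 0.899
grip_force: 0.0
```

In the tool's units: -0.115 m is -0.23, -0.085 m is -0.17.

Emit:
carry_out(
  commands=[
    {"x": -0.002,"y": 0,"z": 0,"wx": 0,"wy": 0,"wz": 0,"claw": -0.2},
    {"x": -0.002,"y": 0,"z": 0,"wx": 0,"wy": 0,"wz": 0,"claw": -0.2},
    {"x": -0.002,"y": 0,"z": 0,"wx": 0,"wy": 0,"wz": 0,"claw": -0.2},
    {"x": -0.002,"y": 0,"z": 0,"wx": 0,"wy": 0,"wz": 0,"claw": -0.2},
    {"x": -0.002,"y": 0,"z": 0,"wx": 0,"wy": 0,"wz": 0,"claw": -0.2},
    {"x": -0.002,"y": 0,"z": -0.04,"wx": 0,"wy": 0,"wz": 0,"claw": -0.2},
    {"x": -0.002,"y": 0,"z": -0.1,"wx": 0,"wy": 0,"wz": 0,"claw": -0.2},
    {"x": -0.002,"y": 0,"z": -0.17,"wx": 0,"wy": 0,"wz": 0,"claw": -0.2},
    {"x": -0.002,"y": 0,"z": -0.23,"wx": 0,"wy": 0,"wz": 0,"claw": -0.2},
    {"x": -0.002,"y": 0,"z": -0.23,"wx": 0,"wy": 0,"wz": 0,"claw": -0.2},
  ],
  grip_force=10,
)

```text
clock: 5.72
ee_pos: [536.9, -292.6, 140.2]
ee_rot: [[0.149, 0.989, 0.008], [0.989, -0.149, -0.004], [-0.003, 0.009, -1.0]]
contact_force: [1.1, -0.8, 0.5]
grip_width: 0.673
grip_force: 10.0
```

```bash
python3 - <<'E'
from h import *
print(sensors.sense()['ee_pos'].round(1),sensors.sense()['grip_width'])
goto(576,190.7,130,-0.9)
E
```

```text
[ 536.9 -292.6  140.2] 0.6729592142137711
shift [ 0.4838 -0.0336  0.0085] turn [ 0.0087  0.0035 -0.1343]
```

In the tool's units: 0.3 m is 0.6, 0.29 m is 0.58, -0.134 rad is -0.0427.

Emit:
carry_out(
  commands=[
    {"x": 0.06,"y": -0.004,"z": 0,"wx": 0,"wy": 0,"wz": -0.0032,"claw": -0.2},
    {"x": 0.13,"y": -0.008,"z": 0,"wx": 0,"wy": 0,"wz": -0.0095,"claw": -0.2},
    {"x": 0.2,"y": -0.013,"z": 0,"wx": 0,"wy": 0,"wz": -0.0159,"claw": -0.2},
    {"x": 0.28,"y": -0.018,"z": 0,"wx": 0,"wy": 0,"wz": -0.0223,"claw": -0.2},
    {"x": 0.36,"y": -0.023,"z": 0,"wx": 0,"wy": 0,"wz": -0.0286,"claw": -0.2},
    {"x": 0.44,"y": -0.028,"z": 0,"wx": 0,"wy": 0,"wz": -0.035,"claw": -0.2},
    {"x": 0.52,"y": -0.033,"z": 0,"wx": 0,"wy": 0,"wz": -0.0427,"claw": -0.2},
    {"x": 0.58,"y": -0.037,"z": 0,"wx": 0,"wy": 0,"wz": -0.0427,"claw": -0.2},
    {"x": 0.6,"y": -0.039,"z": 0,"wx": 0,"wy": 0,"wz": -0.0427,"claw": -0.2},
    {"x": 0.6,"y": -0.039,"z": 0,"wx": 0,"wy": 0,"wz": -0.0427,"claw": -0.2},
  ],
)

```text
clock: 6.55
ee_pos: [559.0, 11.8, 133.7]
ee_rot: [[0.011, 1.0, 0.0], [1.0, -0.011, 0.001], [0.001, 0.0, -1.0]]
contact_force: [-0.2, -0.4, -0.2]
grip_width: 0.675
grip_force: 10.0
```

In the tool's units: 0.181 m is 0.362, 0.165 m is 0.33.

Emit:
carry_out(
  commands=[
    {"x": 0.06,"y": 0,"z": 0,"wx": 0,"wy": 0,"wz": 0,"claw": -0.2},
    {"x": 0.13,"y": 0.006,"z": 0,"wx": 0,"wy": 0,"wz": 0,"claw": -0.2},
    {"x": 0.2,"y": 0.014,"z": 0,"wx": 0,"wy": 0,"wz": 0,"claw": -0.2},
    {"x": 0.27,"y": 0.02,"z": 0,"wx": 0,"wy": 0,"wz": 0,"claw": -0.2},
    {"x": 0.33,"y": 0.026,"z": 0,"wx": 0,"wy": 0,"wz": 0,"claw": -0.2},
    {"x": 0.362,"y": 0.029,"z": 0,"wx": 0,"wy": 0,"wz": 0,"claw": -0.2},
    {"x": 0.362,"y": 0.029,"z": 0,"wx": 0,"wy": 0,"wz": 0,"claw": -0.2},
    {"x": 0.362,"y": 0.029,"z": 0,"wx": 0,"wy": 0,"wz": 0,"claw": -0.2},
    {"x": 0.362,"y": 0.029,"z": 0,"wx": 0,"wy": 0,"wz": 0,"claw": -0.2},
    {"x": 0.362,"y": 0.029,"z": 0,"wx": 0,"wy": 0,"wz": 0,"claw": -0.2},
  ],
)

```text
clock: 7.38
ee_pos: [577.0, 185.8, 133.5]
ee_rot: [[0.019, 1.0, -0.0], [1.0, -0.019, -0.002], [-0.002, -0.0, -1.0]]
contact_force: [0.2, 1.0, -1.2]
grip_width: 0.671
grip_force: 10.0
```

```bash
python3 - <<'E'
from h import *
g=cam('side'); cv2.imwrite('pics/s1.png',cv2.resize(g['image'][170:370,200:420],None,fx=2.7,fy=2.7))
s=sensors.sense();print(s['ee_pos'].round(1),s['grip_width'],s['joint_velocities'].round(3))
goto(576,190.7,60,-0.9)
E
```

```text
[577.  186.1 133.6] 0.6773617646535691 [-0.005 -0.    -0.008 -0.003 -0.002 -0.    -0.004]
shift [ 0.0047 -0.0011  0.0736] turn [-0.0001  0.0013 -0.0034]
```

View pics/s1.png

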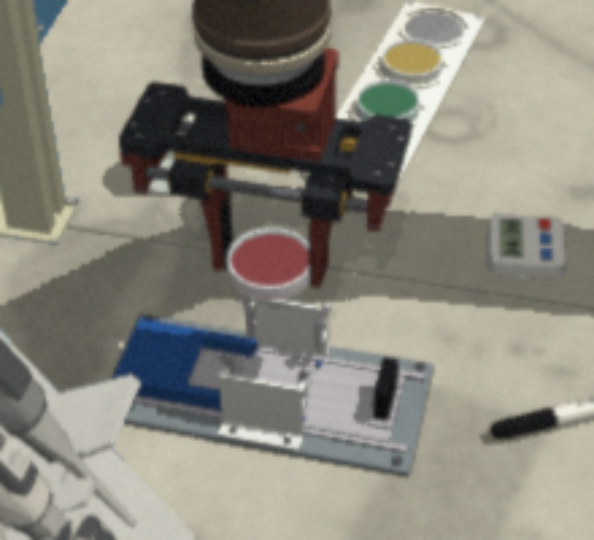

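Side view: red is level between the fingers above the chute, and the slide is home. Lowering in stages.

In the tool's units: 0.07 m is 0.14, -0.001 m is -0.002.

Emit:
carry_out(
  commands=[
    {"x": 0.009,"y": -0.002,"z": 0,"wx": 0,"wy": 0,"wz": 0,"claw": -0.2},
    {"x": 0.009,"y": -0.002,"z": 0.04,"wx": 0,"wy": 0,"wz": 0,"claw": -0.2},
    {"x": 0.009,"y": -0.002,"z": 0.07,"wx": 0,"wy": 0,"wz": 0,"claw": -0.2},
    {"x": 0.009,"y": -0.002,"z": 0.1,"wx": 0,"wy": 0,"wz": 0,"claw": -0.2},
    {"x": 0.009,"y": -0.002,"z": 0.12,"wx": 0,"wy": 0,"wz": 0,"claw": -0.2},
    {"x": 0.009,"y": -0.002,"z": 0.14,"wx": 0,"wy": 0,"wz": 0,"claw": -0.2},
    {"x": 0.009,"y": -0.002,"z": 0.14,"wx": 0,"wy": 0,"wz": 0,"claw": -0.2},
    {"x": 0.009,"y": -0.002,"z": 0.14,"wx": 0,"wy": 0,"wz": 0,"claw": -0.2},
  ],
)

```text
clock: 8.1
ee_pos: [575.5, 193.2, 63.6]
ee_rot: [[0.016, 1.0, -0.001], [1.0, -0.016, -0.0], [-0.0, -0.001, -1.0]]
contact_force: [0.5, -0.5, 0.2]
grip_width: 0.674
grip_force: 10.0
```

```bash
python3 - <<'E'
from h import *
g=cam('wrist'); cv2.imwrite('pics/w4.png',g['image'])
goto(576,190.7,23,-0.9)
E
```

```text
shift [-0.0027  0.0001  0.0412] turn [ 0.0004 -0.0002 -0.0003]
```

View pics/w4.png

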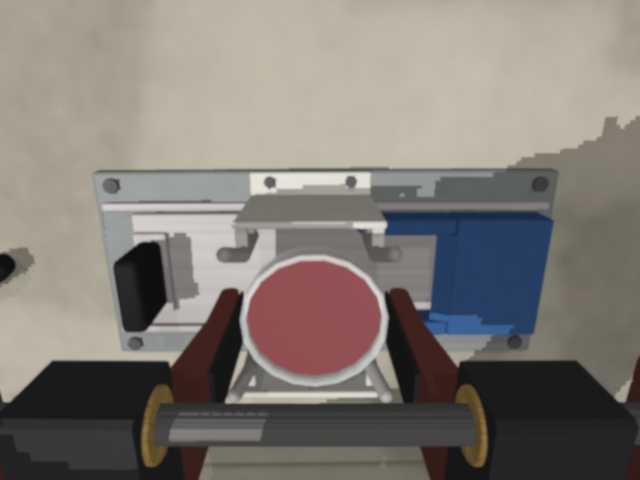

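Red is inside the chute: plate centre (314,318), far rods at (222,255) and (395,255), with clearance on all sides. Lowering to the floor.

In the tool's units: 0.04 m is 0.08, 0.035 m is 0.07.

Emit:
carry_out(
  commands=[
    {"x": -0.005,"y": -0.001,"z": 0,"wx": 0,"wy": 0,"wz": 0,"claw": -0.2},
    {"x": -0.005,"y": -0.001,"z": 0.03,"wx": 0,"wy": 0,"wz": 0,"claw": -0.2},
    {"x": -0.005,"y": -0.001,"z": 0.054,"wx": 0,"wy": 0,"wz": 0,"claw": -0.2},
    {"x": -0.005,"y": -0.001,"z": 0.07,"wx": 0,"wy": 0,"wz": 0,"claw": -0.2},
    {"x": -0.005,"y": -0.001,"z": 0.08,"wx": 0,"wy": 0,"wz": 0,"claw": -0.2},
    {"x": -0.005,"y": -0.001,"z": 0.08,"wx": 0,"wy": 0,"wz": 0,"claw": -0.2},
    {"x": -0.005,"y": -0.001,"z": 0.08,"wx": 0,"wy": 0,"wz": 0,"claw": -0.2},
  ],
)

```text
clock: 8.73
ee_pos: [575.1, 190.9, 23.7]
ee_rot: [[0.016, 1.0, -0.0], [1.0, -0.016, -0.0], [-0.0, -0.0, -1.0]]
contact_force: [-0.2, -0.9, 0.4]
grip_width: 0.673
grip_force: 10.0
```

In the tool's units: -0.11 m is -0.22, -0.095 m is -0.19.

Emit:
carry_out(
  commands=[
    {"x": 0,"y": 0,"z": 0.001,"wx": 0,"wy": 0,"wz": 0,"claw": 0.7},
    {"x": 0,"y": 0,"z": 0.001,"wx": 0,"wy": 0,"wz": 0,"claw": 0.7},
    {"x": 0,"y": 0,"z": 0.001,"wx": 0,"wy": 0,"wz": 0,"claw": 0.7},
    {"x": 0,"y": 0,"z": 0.001,"wx": 0,"wy": 0,"wz": 0,"claw": 0.7},
    {"x": 0,"y": 0,"z": -0.02,"wx": 0,"wy": 0,"wz": 0,"claw": 0.7},
    {"x": 0,"y": 0,"z": -0.07,"wx": 0,"wy": 0,"wz": 0,"claw": 0.7},
    {"x": 0,"y": 0,"z": -0.13,"wx": 0,"wy": 0,"wz": 0,"claw": 0.7},
    {"x": 0,"y": 0,"z": -0.19,"wx": 0,"wy": 0,"wz": 0,"claw": 0.7},
    {"x": 0,"y": 0,"z": -0.22,"wx": 0,"wy": 0,"wz": 0,"claw": 0.7},
    {"x": 0,"y": 0,"z": -0.22,"wx": 0,"wy": 0,"wz": 0,"claw": 0.7},
  ],
)

```text
clock: 9.57
ee_pos: [577.2, 191.9, 138.8]
ee_rot: [[0.016, 1.0, 0.007], [1.0, -0.016, 0.002], [0.002, 0.007, -1.0]]
contact_force: [0.6, 0.9, -0.1]
grip_width: 0.846
grip_force: 0.0
```

In the tool's units: -0.275 m is -0.55, -0.002 m is -0.004, 0.134 rad is 0.0427.

Emit:
carry_out(
  commands=[
    {"x": -0.06,"y": -0.002,"z": 0,"wx": 0,"wy": 0,"wz": 0.0064,"claw": 0.85},
    {"x": -0.13,"y": -0.004,"z": 0,"wx": 0,"wy": 0,"wz": 0.0159,"claw": 0.85},
    {"x": -0.21,"y": -0.006,"z": 0,"wx": 0,"wy": 0,"wz": 0.0255,"claw": 0.85},
    {"x": -0.29,"y": -0.008,"z": 0,"wx": 0,"wy": 0,"wz": 0.035,"claw": 0.85},
    {"x": -0.37,"y": -0.01,"z": 0,"wx": 0,"wy": 0,"wz": 0.0427,"claw": 0.85},
    {"x": -0.44,"y": -0.012,"z": 0,"wx": 0,"wy": 0,"wz": 0.0427,"claw": 0.85},
    {"x": -0.5,"y": -0.012,"z": 0,"wx": 0,"wy": 0,"wz": 0.0427,"claw": 0.85},
    {"x": -0.55,"y": -0.012,"z": 0,"wx": 0,"wy": 0,"wz": 0.0427,"claw": 0.85},
    {"x": -0.55,"y": -0.012,"z": 0,"wx": 0,"wy": 0,"wz": 0.0427,"claw": 0.85},
    {"x": -0.55,"y": -0.012,"z": 0,"wx": 0,"wy": 0,"wz": 0.0427,"claw": 0.85},
  ],
)

```text
clock: 10.4
ee_pos: [564.1, -85.9, 133.4]
ee_rot: [[0.153, 0.988, -0.001], [0.988, -0.153, -0.0], [-0.0, -0.001, -1.0]]
contact_force: [-0.6, 1.1, -0.4]
grip_width: 0.923
grip_force: 0.0
```

Emit:
carry_out(
  commands=[
    {"x": 0,"y": 0,"z": 0,"wx": 0,"wy": 0,"wz": 0,"claw": 0.85},
    {"x": 0,"y": 0,"z": 0,"wx": 0,"wy": 0,"wz": 0,"claw": 0.85},
    {"x": 0,"y": 0,"z": 0,"wx": 0,"wy": 0,"wz": 0,"claw": 0.85},
  ],
)

```text
clock: 10.65
ee_pos: [564.8, -82.3, 133.8]
ee_rot: [[0.147, 0.989, -0.0], [0.989, -0.147, 0.001], [0.001, -0.0, -1.0]]
contact_force: [0.3, -0.3, -0.6]
grip_width: 0.924
grip_force: 0.0
```

```bash
python3 - <<'E'
from h import *
g=cam('wrist'); cv2.imwrite('pics/w5.png',g['image'])
goto(564.9,-83.8,18.5,-8.6); print(proj(g,[564.9,-83.8,19]))
E
```

```text
shift [-0.0013  0.0003  0.1153] turn [-0.     -0.0004  0.0024]
[[313.09626154 238.11389094]]
```

View pics/w5.png

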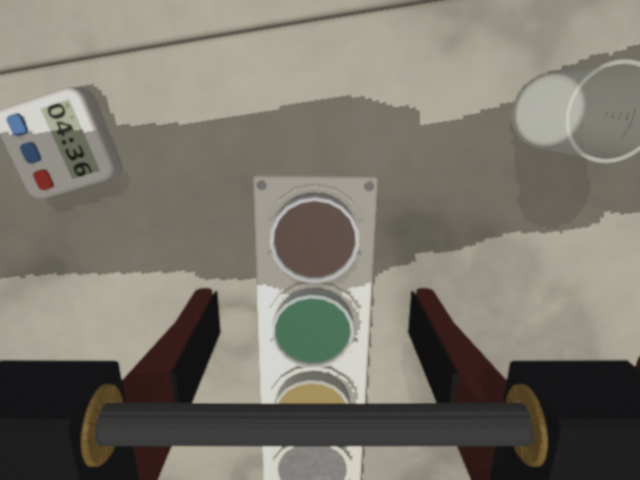

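Brown is at (315,237), against a predicted (313,238). The beaker and timer are undisturbed. Descending, gripping and lifting.

In the tool's units: 0.115 m is 0.23, 0.106 m is 0.212.

Emit:
carry_out(
  commands=[
    {"x": -0.002,"y": 0.001,"z": 0.06,"wx": 0,"wy": 0,"wz": 0,"claw": 0.85},
    {"x": -0.002,"y": 0.001,"z": 0.12,"wx": 0,"wy": 0,"wz": 0,"claw": 0.85},
    {"x": -0.002,"y": 0.001,"z": 0.18,"wx": 0,"wy": 0,"wz": 0,"claw": 0.85},
    {"x": -0.002,"y": 0.001,"z": 0.212,"wx": 0,"wy": 0,"wz": 0,"claw": 0.85},
    {"x": -0.002,"y": 0.001,"z": 0.23,"wx": 0,"wy": 0,"wz": 0,"claw": 0.85},
    {"x": -0.002,"y": 0.001,"z": 0.23,"wx": 0,"wy": 0,"wz": 0,"claw": 0.85},
    {"x": -0.002,"y": 0.001,"z": 0.23,"wx": 0,"wy": 0,"wz": 0,"claw": 0.85},
    {"x": -0.002,"y": 0.001,"z": 0.23,"wx": 0,"wy": 0,"wz": 0,"claw": 0.85},
  ],
)

```text
clock: 11.37
ee_pos: [565.8, -84.7, 19.5]
ee_rot: [[0.149, 0.989, 0.001], [0.989, -0.149, 0.0], [0.0, 0.001, -1.0]]
contact_force: [0.6, -0.3, 0.9]
grip_width: 0.925
grip_force: 0.0
```

Emit:
carry_out(
  commands=[
    {"x": 0,"y": 0,"z": 0,"wx": 0,"wy": 0,"wz": 0,"claw": -0.2},
    {"x": 0,"y": 0,"z": 0,"wx": 0,"wy": 0,"wz": 0,"claw": -0.2},
    {"x": 0,"y": 0,"z": 0,"wx": 0,"wy": 0,"wz": 0,"claw": -0.2},
    {"x": 0,"y": 0,"z": 0,"wx": 0,"wy": 0,"wz": 0,"claw": -0.2},
    {"x": 0,"y": 0,"z": 0,"wx": 0,"wy": 0,"wz": 0,"claw": -0.2},
  ],
)

```text
clock: 11.78
ee_pos: [565.3, -85.2, 19.2]
ee_rot: [[0.15, 0.989, 0.001], [0.989, -0.15, -0.0], [-0.0, 0.001, -1.0]]
contact_force: [-1.0, 0.4, 2.2]
grip_width: 0.678
grip_force: 10.0
```

In the tool's units: -0.115 m is -0.23, -0.085 m is -0.17.

Emit:
carry_out(
  commands=[
    {"x": 0,"y": 0,"z": -0.04,"wx": 0,"wy": 0,"wz": 0,"claw": -0.2},
    {"x": 0,"y": 0,"z": -0.1,"wx": 0,"wy": 0,"wz": 0,"claw": -0.2},
    {"x": 0,"y": 0,"z": -0.17,"wx": 0,"wy": 0,"wz": 0,"claw": -0.2},
    {"x": 0,"y": 0,"z": -0.23,"wx": 0,"wy": 0,"wz": 0,"claw": -0.2},
    {"x": 0,"y": 0,"z": -0.23,"wx": 0,"wy": 0,"wz": 0,"claw": -0.2},
    {"x": 0,"y": 0,"z": -0.23,"wx": 0,"wy": 0,"wz": 0,"claw": -0.2},
  ],
)

```text
clock: 12.28
ee_pos: [566.2, -85.4, 135.6]
ee_rot: [[0.15, 0.989, 0.004], [0.989, -0.15, -0.001], [-0.0, 0.004, -1.0]]
contact_force: [-0.4, -0.2, -0.2]
grip_width: 0.673
grip_force: 10.0
```

In the tool's units: 0.274 m is 0.548, -0.004 m is -0.008, -0.134 rad is -0.0427.

Emit:
carry_out(
  commands=[
    {"x": 0.06,"y": -0.008,"z": 0,"wx": 0,"wy": 0,"wz": -0.0064,"claw": -0.2},
    {"x": 0.13,"y": -0.016,"z": 0,"wx": 0,"wy": 0,"wz": -0.0159,"claw": -0.2},
    {"x": 0.21,"y": -0.024,"z": 0,"wx": 0,"wy": 0,"wz": -0.0255,"claw": -0.2},
    {"x": 0.29,"y": -0.032,"z": 0,"wx": 0,"wy": 0,"wz": -0.035,"claw": -0.2},
    {"x": 0.37,"y": -0.042,"z": 0,"wx": 0,"wy": 0,"wz": -0.0427,"claw": -0.2},
    {"x": 0.44,"y": -0.05,"z": 0,"wx": 0,"wy": 0,"wz": -0.0427,"claw": -0.2},
    {"x": 0.5,"y": -0.056,"z": 0,"wx": 0,"wy": 0,"wz": -0.0427,"claw": -0.2},
    {"x": 0.548,"y": -0.062,"z": 0,"wx": 0,"wy": 0,"wz": -0.0427,"claw": -0.2},
    {"x": 0.548,"y": -0.062,"z": 0,"wx": 0,"wy": 0,"wz": -0.0427,"claw": -0.2},
    {"x": 0.548,"y": -0.062,"z": 0,"wx": 0,"wy": 0,"wz": -0.0427,"claw": -0.2},
  ],
)

```text
clock: 13.12
ee_pos: [574.1, 191.9, 132.1]
ee_rot: [[0.013, 1.0, -0.003], [1.0, -0.013, -0.0], [-0.0, -0.003, -1.0]]
contact_force: [-0.0, -1.5, -1.2]
grip_width: 0.675
grip_force: 10.0
```

Emit:
carry_out(
  commands=[
    {"x": 0,"y": 0,"z": 0,"wx": 0,"wy": 0,"wz": 0,"claw": -0.2},
    {"x": 0,"y": 0,"z": 0,"wx": 0,"wy": 0,"wz": 0,"claw": -0.2},
    {"x": 0,"y": 0,"z": 0,"wx": 0,"wy": 0,"wz": 0,"claw": -0.2},
    {"x": 0,"y": 0,"z": 0,"wx": 0,"wy": 0,"wz": 0,"claw": -0.2},
  ],
)

```text
clock: 13.45
ee_pos: [575.6, 189.0, 133.6]
ee_rot: [[0.018, 1.0, -0.0], [1.0, -0.018, -0.001], [-0.001, -0.0, -1.0]]
contact_force: [-0.0, -0.6, -0.4]
grip_width: 0.673
grip_force: 10.0
```

```bash
python3 - <<'E'
from h import *
goto(575.3,190.7,63.5,-0.9);goto(575.3,190.7,36.7,-0.9)
E
```

```text
shift [ 0.0018 -0.0003  0.0701] turn [-0.0001  0.0006 -0.0022]
shift [ 0.0018 -0.0003  0.0969] turn [-0.0001  0.0006 -0.0022]
```

In the tool's units: 0.096 m is 0.192, 0.001 m is 0.002.

Emit:
carry_out(
  commands=[
    {"x": 0.002,"y": 0,"z": 0.04,"wx": 0,"wy": 0,"wz": 0,"claw": -0.2},
    {"x": 0.002,"y": 0,"z": 0.07,"wx": 0,"wy": 0,"wz": 0,"claw": -0.2},
    {"x": 0.002,"y": 0,"z": 0.1,"wx": 0,"wy": 0,"wz": 0,"claw": -0.2},
    {"x": 0.002,"y": 0,"z": 0.12,"wx": 0,"wy": 0,"wz": 0,"claw": -0.2},
    {"x": 0.002,"y": 0,"z": 0.14,"wx": 0,"wy": 0,"wz": 0,"claw": -0.2},
    {"x": 0.002,"y": 0,"z": 0.16,"wx": 0,"wy": 0,"wz": 0,"claw": -0.2},
    {"x": 0.002,"y": 0,"z": 0.18,"wx": 0,"wy": 0,"wz": 0,"claw": -0.2},
    {"x": 0.002,"y": 0,"z": 0.192,"wx": 0,"wy": 0,"wz": 0,"claw": -0.2},
    {"x": 0.002,"y": 0,"z": 0.192,"wx": 0,"wy": 0,"wz": 0,"claw": -0.2},
    {"x": 0.002,"y": 0,"z": 0.192,"wx": 0,"wy": 0,"wz": 0,"claw": -0.2},
  ],
)

```text
clock: 14.28
ee_pos: [575.3, 191.5, 37.7]
ee_rot: [[0.016, 1.0, -0.0], [1.0, -0.016, -0.0], [-0.0, -0.0, -1.0]]
contact_force: [-1.0, 0.0, -0.1]
grip_width: 0.676
grip_force: 10.0
```

In the tool's units: -0.096 m is -0.192, -0.065 m is -0.13.

Emit:
carry_out(
  commands=[
    {"x": 0,"y": 0,"z": 0.001,"wx": 0,"wy": 0,"wz": 0,"claw": 0.7},
    {"x": 0,"y": 0,"z": 0.001,"wx": 0,"wy": 0,"wz": 0,"claw": 0.7},
    {"x": 0,"y": 0,"z": 0.001,"wx": 0,"wy": 0,"wz": 0,"claw": 0.7},
    {"x": 0,"y": 0,"z": 0.001,"wx": 0,"wy": 0,"wz": 0,"claw": 0.7},
    {"x": 0,"y": 0,"z": -0.02,"wx": 0,"wy": 0,"wz": 0,"claw": 0.7},
    {"x": 0,"y": 0,"z": -0.07,"wx": 0,"wy": 0,"wz": 0,"claw": 0.7},
    {"x": 0,"y": 0,"z": -0.13,"wx": 0,"wy": 0,"wz": 0,"claw": 0.7},
    {"x": 0,"y": 0,"z": -0.192,"wx": 0,"wy": 0,"wz": 0,"claw": 0.7},
    {"x": 0,"y": 0,"z": -0.192,"wx": 0,"wy": 0,"wz": 0,"claw": 0.7},
    {"x": 0,"y": 0,"z": -0.192,"wx": 0,"wy": 0,"wz": 0,"claw": 0.7},
  ],
)

```text
clock: 15.12
ee_pos: [576.6, 191.9, 136.6]
ee_rot: [[0.016, 1.0, 0.004], [1.0, -0.016, 0.001], [0.001, 0.004, -1.0]]
contact_force: [-0.6, 0.3, 0.4]
grip_width: 0.855
grip_force: 0.0
```

In the tool's units: -0.344 m is -0.688, -0.001 m is -0.002, 0.134 rad is 0.0427.

Emit:
carry_out(
  commands=[
    {"x": -0.06,"y": -0.002,"z": 0,"wx": 0,"wy": 0,"wz": 0.0064,"claw": 0.85},
    {"x": -0.13,"y": -0.006,"z": 0,"wx": 0,"wy": 0,"wz": 0.0159,"claw": 0.85},
    {"x": -0.21,"y": -0.01,"z": 0,"wx": 0,"wy": 0,"wz": 0.0255,"claw": 0.85},
    {"x": -0.29,"y": -0.014,"z": 0,"wx": 0,"wy": 0,"wz": 0.035,"claw": 0.85},
    {"x": -0.37,"y": -0.018,"z": 0,"wx": 0,"wy": 0,"wz": 0.0427,"claw": 0.85},
    {"x": -0.45,"y": -0.02,"z": 0,"wx": 0,"wy": 0,"wz": 0.0427,"claw": 0.85},
    {"x": -0.53,"y": -0.024,"z": 0,"wx": 0,"wy": 0,"wz": 0.0427,"claw": 0.85},
    {"x": -0.6,"y": -0.028,"z": 0,"wx": 0,"wy": 0,"wz": 0.0427,"claw": 0.85},
    {"x": -0.66,"y": -0.03,"z": 0,"wx": 0,"wy": 0,"wz": 0.0427,"claw": 0.85},
    {"x": -0.688,"y": -0.031,"z": 0,"wx": 0,"wy": 0,"wz": 0.0427,"claw": 0.85},
  ],
)

```text
clock: 15.95
ee_pos: [552.6, -157.8, 132.6]
ee_rot: [[0.155, 0.988, -0.002], [0.988, -0.155, -0.002], [-0.002, -0.002, -1.0]]
contact_force: [0.8, -0.0, -0.4]
grip_width: 0.928
grip_force: 0.0
```

Emit:
carry_out(
  commands=[
    {"x": 0,"y": 0,"z": 0,"wx": 0,"wy": 0,"wz": 0,"claw": 0.85},
    {"x": 0,"y": 0,"z": 0,"wx": 0,"wy": 0,"wz": 0,"claw": 0.85},
    {"x": 0,"y": 0,"z": 0,"wx": 0,"wy": 0,"wz": 0,"claw": 0.85},
    {"x": 0,"y": 0,"z": 0,"wx": 0,"wy": 0,"wz": 0,"claw": 0.85},
    {"x": 0,"y": 0,"z": 0,"wx": 0,"wy": 0,"wz": 0,"claw": 0.85},
  ],
)

```text
clock: 16.37
ee_pos: [554.6, -150.4, 133.7]
ee_rot: [[0.147, 0.989, -0.0], [0.989, -0.147, 0.001], [0.001, -0.0, -1.0]]
contact_force: [0.1, -1.0, -1.0]
grip_width: 0.922
grip_force: 0.0
```

```bash
python3 - <<'E'
from h import *
goto(554.4,-153,18.5,-8.6); g=cam('wrist'); p=proj(g,[554.4,-153,19])[0]; print(p, plate(g,int(p[0]),int(p[1]),44))
t=cam('top'); cv2.imwrite('pics/t2.png',cv2.resize(t['image'][170:290,185:250],None,fx=5,fy=5,interpolation=cv2.INTER_CUBIC))
E
```

```text
shift [-0.0026  0.0002  0.1152] turn [-0.0001 -0.0005  0.0028]
[312.87261236 239.71731609] (553.9, -153.4, 26.9)
```

View pics/t2.png

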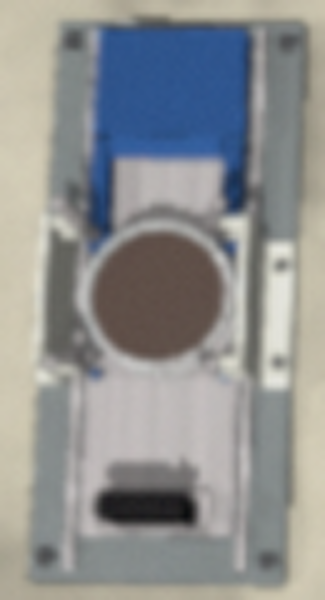

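Brown lies flat at (158,293) in the crop, inside the chute on top of red. Next is green.

In the tool's units: 0.115 m is 0.23, 0.106 m is 0.212.

Emit:
carry_out(
  commands=[
    {"x": -0.003,"y": 0,"z": 0.06,"wx": 0,"wy": 0,"wz": 0,"claw": 0.85},
    {"x": -0.003,"y": 0,"z": 0.12,"wx": 0,"wy": 0,"wz": 0,"claw": 0.85},
    {"x": -0.003,"y": 0,"z": 0.18,"wx": 0,"wy": 0,"wz": 0,"claw": 0.85},
    {"x": -0.003,"y": 0,"z": 0.212,"wx": 0,"wy": 0,"wz": 0,"claw": 0.85},
    {"x": -0.003,"y": 0,"z": 0.23,"wx": 0,"wy": 0,"wz": 0,"claw": 0.85},
    {"x": -0.003,"y": 0,"z": 0.23,"wx": 0,"wy": 0,"wz": 0,"claw": 0.85},
    {"x": -0.003,"y": 0,"z": 0.23,"wx": 0,"wy": 0,"wz": 0,"claw": 0.85},
    {"x": -0.003,"y": 0,"z": 0.23,"wx": 0,"wy": 0,"wz": 0,"claw": 0.85},
  ],
)

```text
clock: 17.13
ee_pos: [554.9, -153.6, 19.5]
ee_rot: [[0.149, 0.989, 0.001], [0.989, -0.149, -0.0], [-0.0, 0.001, -1.0]]
contact_force: [0.0, 0.0, -0.1]
grip_width: 0.923
grip_force: 0.0
```

Emit:
carry_out(
  commands=[
    {"x": 0,"y": 0,"z": 0,"wx": 0,"wy": 0,"wz": 0,"claw": -0.2},
    {"x": 0,"y": 0,"z": 0,"wx": 0,"wy": 0,"wz": 0,"claw": -0.2},
    {"x": 0,"y": 0,"z": 0,"wx": 0,"wy": 0,"wz": 0,"claw": -0.2},
    {"x": 0,"y": 0,"z": 0,"wx": 0,"wy": 0,"wz": 0,"claw": -0.2},
    {"x": 0,"y": 0,"z": 0,"wx": 0,"wy": 0,"wz": 0,"claw": -0.2},
  ],
)

```text
clock: 17.55
ee_pos: [554.3, -153.9, 19.2]
ee_rot: [[0.15, 0.989, 0.001], [0.989, -0.15, -0.0], [-0.0, 0.001, -1.0]]
contact_force: [-0.0, -0.4, 1.8]
grip_width: 0.676
grip_force: 10.0
```

In the tool's units: -0.115 m is -0.23, -0.085 m is -0.17.

Emit:
carry_out(
  commands=[
    {"x": 0,"y": 0,"z": -0.04,"wx": 0,"wy": 0,"wz": 0,"claw": -0.2},
    {"x": 0,"y": 0,"z": -0.1,"wx": 0,"wy": 0,"wz": 0,"claw": -0.2},
    {"x": 0,"y": 0,"z": -0.17,"wx": 0,"wy": 0,"wz": 0,"claw": -0.2},
    {"x": 0,"y": 0,"z": -0.23,"wx": 0,"wy": 0,"wz": 0,"claw": -0.2},
    {"x": 0,"y": 0,"z": -0.23,"wx": 0,"wy": 0,"wz": 0,"claw": -0.2},
    {"x": 0,"y": 0,"z": -0.23,"wx": 0,"wy": 0,"wz": 0,"claw": -0.2},
  ],
)

```text
clock: 18.05
ee_pos: [555.2, -154.1, 135.7]
ee_rot: [[0.15, 0.989, 0.004], [0.989, -0.15, -0.001], [-0.001, 0.004, -1.0]]
contact_force: [0.9, -0.3, -1.0]
grip_width: 0.672
grip_force: 10.0
```

In the tool's units: 0.344 m is 0.688, 0.33 m is 0.66, -0.134 rad is -0.0427.

Emit:
carry_out(
  commands=[
    {"x": 0.06,"y": -0.006,"z": 0,"wx": 0,"wy": 0,"wz": -0.0064,"claw": -0.2},
    {"x": 0.13,"y": -0.012,"z": 0,"wx": 0,"wy": 0,"wz": -0.0159,"claw": -0.2},
    {"x": 0.21,"y": -0.02,"z": 0,"wx": 0,"wy": 0,"wz": -0.0255,"claw": -0.2},
    {"x": 0.29,"y": -0.026,"z": 0,"wx": 0,"wy": 0,"wz": -0.035,"claw": -0.2},
    {"x": 0.37,"y": -0.034,"z": 0,"wx": 0,"wy": 0,"wz": -0.0427,"claw": -0.2},
    {"x": 0.45,"y": -0.04,"z": 0,"wx": 0,"wy": 0,"wz": -0.0427,"claw": -0.2},
    {"x": 0.53,"y": -0.048,"z": 0,"wx": 0,"wy": 0,"wz": -0.0427,"claw": -0.2},
    {"x": 0.6,"y": -0.054,"z": 0,"wx": 0,"wy": 0,"wz": -0.0427,"claw": -0.2},
    {"x": 0.66,"y": -0.059,"z": 0,"wx": 0,"wy": 0,"wz": -0.0427,"claw": -0.2},
    {"x": 0.688,"y": -0.062,"z": 0,"wx": 0,"wy": 0,"wz": -0.0427,"claw": -0.2},
  ],
)

```text
clock: 18.88
ee_pos: [573.3, 196.0, 132.3]
ee_rot: [[0.011, 1.0, -0.002], [1.0, -0.011, 0.002], [0.002, -0.002, -1.0]]
contact_force: [0.7, 0.4, 0.2]
grip_width: 0.674
grip_force: 10.0
```

Emit:
carry_out(
  commands=[
    {"x": 0,"y": 0,"z": 0,"wx": 0,"wy": 0,"wz": 0,"claw": -0.2},
    {"x": 0,"y": 0,"z": 0,"wx": 0,"wy": 0,"wz": 0,"claw": -0.2},
    {"x": 0,"y": 0,"z": 0,"wx": 0,"wy": 0,"wz": 0,"claw": -0.2},
    {"x": 0,"y": 0,"z": 0,"wx": 0,"wy": 0,"wz": 0,"claw": -0.2},
    {"x": 0,"y": 0,"z": 0,"wx": 0,"wy": 0,"wz": 0,"claw": -0.2},
    {"x": 0,"y": 0,"z": 0,"wx": 0,"wy": 0,"wz": 0,"claw": -0.2},
  ],
)

```text
clock: 19.38
ee_pos: [575.2, 189.4, 133.8]
ee_rot: [[0.018, 1.0, 0.0], [1.0, -0.018, -0.001], [-0.001, 0.0, -1.0]]
contact_force: [-1.2, -0.3, 0.4]
grip_width: 0.673
grip_force: 10.0
```

```bash
python3 - <<'E'
from h import *
goto(575.3,190.7,50.9,-0.9)
E
```

```text
shift [0.0014 0.     0.0829] turn [ 0.0002  0.0006 -0.0024]
```

In the tool's units: 0.082 m is 0.164, 0.079 m is 0.158.

Emit:
carry_out(
  commands=[
    {"x": 0,"y": 0,"z": 0.02,"wx": 0,"wy": 0,"wz": 0,"claw": -0.2},
    {"x": 0,"y": 0,"z": 0.05,"wx": 0,"wy": 0,"wz": 0,"claw": -0.2},
    {"x": 0,"y": 0,"z": 0.08,"wx": 0,"wy": 0,"wz": 0,"claw": -0.2},
    {"x": 0,"y": 0,"z": 0.104,"wx": 0,"wy": 0,"wz": 0,"claw": -0.2},
    {"x": 0,"y": 0,"z": 0.126,"wx": 0,"wy": 0,"wz": 0,"claw": -0.2},
    {"x": 0,"y": 0,"z": 0.146,"wx": 0,"wy": 0,"wz": 0,"claw": -0.2},
    {"x": 0,"y": 0,"z": 0.158,"wx": 0,"wy": 0,"wz": 0,"claw": -0.2},
    {"x": 0,"y": 0,"z": 0.164,"wx": 0,"wy": 0,"wz": 0,"claw": -0.2},
    {"x": 0,"y": 0,"z": 0.164,"wx": 0,"wy": 0,"wz": 0,"claw": -0.2},
    {"x": 0,"y": 0,"z": 0.164,"wx": 0,"wy": 0,"wz": 0,"claw": -0.2},
  ],
)

```text
clock: 20.22
ee_pos: [575.1, 191.2, 52.0]
ee_rot: [[0.016, 1.0, 0.0], [1.0, -0.016, 0.0], [0.0, 0.0, -1.0]]
contact_force: [0.5, 0.1, 0.6]
grip_width: 0.677
grip_force: 10.0
```

Emit:
carry_out(
  commands=[
    {"x": 0,"y": 0,"z": 0.001,"wx": 0,"wy": 0,"wz": 0,"claw": 0.7},
    {"x": 0,"y": 0,"z": 0.001,"wx": 0,"wy": 0,"wz": 0,"claw": 0.7},
    {"x": 0,"y": 0,"z": 0.001,"wx": 0,"wy": 0,"wz": 0,"claw": 0.7},
    {"x": 0,"y": 0,"z": 0.001,"wx": 0,"wy": 0,"wz": 0,"claw": 0.7},
    {"x": 0,"y": 0,"z": -0.02,"wx": 0,"wy": 0,"wz": 0,"claw": 0.7},
    {"x": 0,"y": 0,"z": -0.06,"wx": 0,"wy": 0,"wz": 0,"claw": 0.7},
    {"x": 0,"y": 0,"z": -0.11,"wx": 0,"wy": 0,"wz": 0,"claw": 0.7},
    {"x": 0,"y": 0,"z": -0.164,"wx": 0,"wy": 0,"wz": 0,"claw": 0.7},
    {"x": 0,"y": 0,"z": -0.164,"wx": 0,"wy": 0,"wz": 0,"claw": 0.7},
    {"x": 0,"y": 0,"z": -0.164,"wx": 0,"wy": 0,"wz": 0,"claw": 0.7},
  ],
)

```text
clock: 21.05
ee_pos: [576.0, 191.5, 136.3]
ee_rot: [[0.016, 1.0, 0.004], [1.0, -0.016, 0.001], [0.001, 0.004, -1.0]]
contact_force: [-0.3, -0.5, -0.1]
grip_width: 0.848
grip_force: 0.0
```

In the tool's units: -0.3 m is -0.6, -0.016 m is -0.032, 0.134 rad is 0.0427.

Emit:
carry_out(
  commands=[
    {"x": -0.06,"y": -0.004,"z": 0,"wx": 0,"wy": 0,"wz": 0.0064,"claw": 0.85},
    {"x": -0.13,"y": -0.008,"z": 0,"wx": 0,"wy": 0,"wz": 0.0159,"claw": 0.85},
    {"x": -0.21,"y": -0.012,"z": 0,"wx": 0,"wy": 0,"wz": 0.0255,"claw": 0.85},
    {"x": -0.29,"y": -0.018,"z": 0,"wx": 0,"wy": 0,"wz": 0.035,"claw": 0.85},
    {"x": -0.37,"y": -0.022,"z": 0,"wx": 0,"wy": 0,"wz": 0.0427,"claw": 0.85},
    {"x": -0.45,"y": -0.028,"z": 0,"wx": 0,"wy": 0,"wz": 0.0427,"claw": 0.85},
    {"x": -0.53,"y": -0.032,"z": 0,"wx": 0,"wy": 0,"wz": 0.0427,"claw": 0.85},
    {"x": -0.58,"y": -0.035,"z": 0,"wx": 0,"wy": 0,"wz": 0.0427,"claw": 0.85},
    {"x": -0.6,"y": -0.036,"z": 0,"wx": 0,"wy": 0,"wz": 0.0427,"claw": 0.85},
    {"x": -0.6,"y": -0.036,"z": 0,"wx": 0,"wy": 0,"wz": 0.0427,"claw": 0.85},
  ],
)

```text
clock: 21.88
ee_pos: [551.2, -111.7, 133.0]
ee_rot: [[0.154, 0.988, -0.002], [0.988, -0.154, -0.001], [-0.001, -0.001, -1.0]]
contact_force: [0.1, 0.4, 0.4]
grip_width: 0.922
grip_force: 0.0
```

In the tool's units: -0.1135 m is -0.227, 0.002 m is 0.004.

Emit:
carry_out(
  commands=[
    {"x": -0.06,"y": 0.004,"z": 0,"wx": 0,"wy": 0,"wz": 0,"claw": 0.85},
    {"x": -0.12,"y": 0.008,"z": 0,"wx": 0,"wy": 0,"wz": 0,"claw": 0.85},
    {"x": -0.18,"y": 0.012,"z": 0,"wx": 0,"wy": 0,"wz": 0,"claw": 0.85},
    {"x": -0.216,"y": 0.015,"z": 0,"wx": 0,"wy": 0,"wz": 0,"claw": 0.85},
    {"x": -0.227,"y": 0.016,"z": 0,"wx": 0,"wy": 0,"wz": 0,"claw": 0.85},
    {"x": -0.227,"y": 0.016,"z": 0,"wx": 0,"wy": 0,"wz": 0,"claw": 0.85},
    {"x": -0.227,"y": 0.016,"z": 0,"wx": 0,"wy": 0,"wz": 0,"claw": 0.85},
    {"x": -0.227,"y": 0.016,"z": 0,"wx": 0,"wy": 0,"wz": 0,"claw": 0.85},
    {"x": -0.227,"y": 0.016,"z": 0,"wx": 0,"wy": 0,"wz": 0,"claw": 0.85},
    {"x": -0.227,"y": 0.016,"z": 0,"wx": 0,"wy": 0,"wz": 0,"claw": 0.85},
  ],
)

```text
clock: 22.72
ee_pos: [543.5, -220.4, 133.9]
ee_rot: [[0.147, 0.989, 0.0], [0.989, -0.147, 0.0], [0.0, 0.0, -1.0]]
contact_force: [-0.5, 0.2, 0.1]
grip_width: 0.926
grip_force: 0.0
```

```bash
python3 - <<'E'
from h import *
goto(543.5,-222.2,18.5,-8.6); g=cam('wrist'); p=proj(g,[543.5,-222.2,19])[0]; print(p, plate(g,int(p[0]),int(p[1]),44))
E
```

```text
shift [-0.0018  0.0003  0.1154] turn [ 0.0002 -0.0004  0.0023]
[312.95704241 238.41652682] (543.1, -222.7, 27.3)
```

In the tool's units: 0.115 m is 0.23, 0.106 m is 0.212.

Emit:
carry_out(
  commands=[
    {"x": -0.001,"y": 0,"z": 0.06,"wx": 0,"wy": 0,"wz": 0,"claw": 0.85},
    {"x": -0.001,"y": 0,"z": 0.12,"wx": 0,"wy": 0,"wz": 0,"claw": 0.85},
    {"x": -0.001,"y": 0,"z": 0.18,"wx": 0,"wy": 0,"wz": 0,"claw": 0.85},
    {"x": -0.001,"y": 0,"z": 0.212,"wx": 0,"wy": 0,"wz": 0,"claw": 0.85},
    {"x": -0.001,"y": 0,"z": 0.23,"wx": 0,"wy": 0,"wz": 0,"claw": 0.85},
    {"x": -0.001,"y": 0,"z": 0.23,"wx": 0,"wy": 0,"wz": 0,"claw": 0.85},
    {"x": -0.001,"y": 0,"z": 0.23,"wx": 0,"wy": 0,"wz": 0,"claw": 0.85},
    {"x": -0.001,"y": 0,"z": 0.23,"wx": 0,"wy": 0,"wz": 0,"claw": 0.85},
  ],
)

```text
clock: 23.43
ee_pos: [543.7, -222.6, 19.6]
ee_rot: [[0.149, 0.989, 0.001], [0.989, -0.149, -0.0], [-0.0, 0.001, -1.0]]
contact_force: [-0.3, -1.2, -0.5]
grip_width: 0.924
grip_force: 0.0
```

Emit:
carry_out(
  commands=[
    {"x": 0,"y": 0,"z": 0,"wx": 0,"wy": 0,"wz": 0,"claw": -0.2},
    {"x": 0,"y": 0,"z": 0,"wx": 0,"wy": 0,"wz": 0,"claw": -0.2},
    {"x": 0,"y": 0,"z": 0,"wx": 0,"wy": 0,"wz": 0,"claw": -0.2},
    {"x": 0,"y": 0,"z": 0,"wx": 0,"wy": 0,"wz": 0,"claw": -0.2},
    {"x": 0,"y": 0,"z": 0,"wx": 0,"wy": 0,"wz": 0,"claw": -0.2},
  ],
)

```text
clock: 23.85
ee_pos: [543.1, -222.7, 19.2]
ee_rot: [[0.15, 0.989, 0.0], [0.989, -0.15, -0.0], [-0.0, 0.001, -1.0]]
contact_force: [-0.4, 0.3, 2.4]
grip_width: 0.678
grip_force: 10.0
```

In the tool's units: 0.2 m is 0.4, 0.18 m is 0.36, -0.134 rad is -0.0427.

Emit:
carry_out(
  commands=[
    {"x": 0,"y": 0,"z": -0.04,"wx": 0,"wy": 0,"wz": 0,"claw": -0.2},
    {"x": 0,"y": 0,"z": -0.1,"wx": 0,"wy": 0,"wz": 0,"claw": -0.2},
    {"x": 0,"y": 0,"z": -0.17,"wx": 0,"wy": 0,"wz": 0,"claw": -0.2},
    {"x": 0,"y": 0,"z": -0.23,"wx": 0,"wy": 0,"wz": 0,"claw": -0.2},
    {"x": 0.06,"y": -0.004,"z": -0.23,"wx": 0,"wy": 0,"wz": -0.0095,"claw": -0.2},
    {"x": 0.13,"y": -0.009,"z": -0.23,"wx": 0,"wy": 0,"wz": -0.0191,"claw": -0.2},
    {"x": 0.21,"y": -0.015,"z": -0.23,"wx": 0,"wy": 0,"wz": -0.0286,"claw": -0.2},
    {"x": 0.29,"y": -0.021,"z": -0.23,"wx": 0,"wy": 0,"wz": -0.0382,"claw": -0.2},
    {"x": 0.36,"y": -0.026,"z": -0.23,"wx": 0,"wy": 0,"wz": -0.0427,"claw": -0.2},
    {"x": 0.4,"y": -0.029,"z": -0.23,"wx": 0,"wy": 0,"wz": -0.0427,"claw": -0.2},
  ],
)

```text
clock: 24.68
ee_pos: [558.4, -17.6, 134.2]
ee_rot: [[0.011, 1.0, 0.001], [1.0, -0.011, 0.002], [0.002, 0.001, -1.0]]
contact_force: [0.9, 0.9, -0.0]
grip_width: 0.674
grip_force: 10.0
```

In the tool's units: 0.2135 m is 0.427, 0.002 m is 0.004.

Emit:
carry_out(
  commands=[
    {"x": 0.07,"y": 0.004,"z": 0,"wx": 0,"wy": 0,"wz": 0,"claw": -0.2},
    {"x": 0.15,"y": 0.009,"z": 0,"wx": 0,"wy": 0,"wz": 0,"claw": -0.2},
    {"x": 0.23,"y": 0.014,"z": 0,"wx": 0,"wy": 0,"wz": 0,"claw": -0.2},
    {"x": 0.3,"y": 0.019,"z": 0,"wx": 0,"wy": 0,"wz": 0,"claw": -0.2},
    {"x": 0.36,"y": 0.023,"z": 0,"wx": 0,"wy": 0,"wz": 0,"claw": -0.2},
    {"x": 0.41,"y": 0.026,"z": 0,"wx": 0,"wy": 0,"wz": 0,"claw": -0.2},
    {"x": 0.427,"y": 0.0264,"z": 0,"wx": 0,"wy": 0,"wz": 0,"claw": -0.2},
    {"x": 0.427,"y": 0.0264,"z": 0,"wx": 0,"wy": 0,"wz": 0,"claw": -0.2},
    {"x": 0.427,"y": 0.0264,"z": 0,"wx": 0,"wy": 0,"wz": 0,"claw": -0.2},
    {"x": 0.427,"y": 0.0264,"z": 0,"wx": 0,"wy": 0,"wz": 0,"claw": -0.2},
  ],
)

```text
clock: 25.52
ee_pos: [575.4, 188.0, 133.5]
ee_rot: [[0.018, 1.0, -0.0], [1.0, -0.018, -0.002], [-0.002, -0.0, -1.0]]
contact_force: [-0.1, -0.1, 0.0]
grip_width: 0.68
grip_force: 10.0
```

Emit:
carry_out(
  commands=[
    {"x": 0,"y": 0,"z": 0,"wx": 0,"wy": 0,"wz": 0,"claw": -0.2},
    {"x": 0,"y": 0,"z": 0,"wx": 0,"wy": 0,"wz": 0,"claw": -0.2},
    {"x": 0,"y": 0,"z": 0,"wx": 0,"wy": 0,"wz": 0,"claw": -0.2},
    {"x": 0,"y": 0,"z": 0,"wx": 0,"wy": 0,"wz": 0,"claw": -0.2},
    {"x": 0,"y": 0,"z": 0,"wx": 0,"wy": 0,"wz": 0,"claw": -0.2},
    {"x": 0,"y": 0,"z": 0,"wx": 0,"wy": 0,"wz": 0,"claw": -0.2},
  ],
)

```text
clock: 26.02
ee_pos: [575.2, 190.4, 133.8]
ee_rot: [[0.016, 1.0, 0.0], [1.0, -0.016, -0.0], [-0.0, 0.0, -1.0]]
contact_force: [0.4, -0.3, -0.4]
grip_width: 0.678
grip_force: 10.0
```

```bash
python3 - <<'E'
from h import *
goto(575.3,190.7,65,-0.9)
E
```

```text
shift [0.0003 0.0001 0.0688] turn [ 0.      0.     -0.0005]
```

In the tool's units: 0.068 m is 0.136, 0.064 m is 0.128.

Emit:
carry_out(
  commands=[
    {"x": 0,"y": 0,"z": 0.02,"wx": 0,"wy": 0,"wz": 0,"claw": -0.2},
    {"x": 0,"y": 0,"z": 0.044,"wx": 0,"wy": 0,"wz": 0,"claw": -0.2},
    {"x": 0,"y": 0,"z": 0.068,"wx": 0,"wy": 0,"wz": 0,"claw": -0.2},
    {"x": 0,"y": 0,"z": 0.092,"wx": 0,"wy": 0,"wz": 0,"claw": -0.2},
    {"x": 0,"y": 0,"z": 0.112,"wx": 0,"wy": 0,"wz": 0,"claw": -0.2},
    {"x": 0,"y": 0,"z": 0.128,"wx": 0,"wy": 0,"wz": 0,"claw": -0.2},
    {"x": 0,"y": 0,"z": 0.136,"wx": 0,"wy": 0,"wz": 0,"claw": -0.2},
    {"x": 0,"y": 0,"z": 0.136,"wx": 0,"wy": 0,"wz": 0,"claw": -0.2},
    {"x": 0,"y": 0,"z": 0.136,"wx": 0,"wy": 0,"wz": 0,"claw": -0.2},
    {"x": 0,"y": 0,"z": 0.136,"wx": 0,"wy": 0,"wz": 0,"claw": -0.2},
  ],
)

```text
clock: 26.85
ee_pos: [575.3, 190.7, 65.9]
ee_rot: [[0.016, 1.0, 0.0], [1.0, -0.016, 0.0], [0.0, 0.0, -1.0]]
contact_force: [0.1, 0.7, -0.6]
grip_width: 0.676
grip_force: 10.0
```

In the tool's units: -0.1 m is -0.2, -0.07 m is -0.14.

Emit:
carry_out(
  commands=[
    {"x": 0,"y": 0,"z": 0.001,"wx": 0,"wy": 0,"wz": 0,"claw": 0.7},
    {"x": 0,"y": 0,"z": 0.001,"wx": 0,"wy": 0,"wz": 0,"claw": 0.7},
    {"x": 0,"y": 0,"z": 0.001,"wx": 0,"wy": 0,"wz": 0,"claw": 0.7},
    {"x": 0,"y": 0,"z": 0.001,"wx": 0,"wy": 0,"wz": 0,"claw": 0.7},
    {"x": 0,"y": 0,"z": -0.02,"wx": 0,"wy": 0,"wz": 0,"claw": 0.7},
    {"x": 0,"y": 0,"z": -0.08,"wx": 0,"wy": 0,"wz": 0,"claw": 0.7},
    {"x": 0,"y": 0,"z": -0.14,"wx": 0,"wy": 0,"wz": 0,"claw": 0.7},
    {"x": 0,"y": 0,"z": -0.2,"wx": 0,"wy": 0,"wz": 0,"claw": 0.7},
    {"x": 0,"y": 0,"z": -0.2,"wx": 0,"wy": 0,"wz": 0,"claw": 0.7},
    {"x": 0,"y": 0,"z": -0.2,"wx": 0,"wy": 0,"wz": 0,"claw": 0.7},
  ],
)

```text
clock: 27.68
ee_pos: [576.3, 191.1, 168.5]
ee_rot: [[0.016, 1.0, 0.004], [1.0, -0.016, 0.001], [0.001, 0.004, -1.0]]
contact_force: [0.1, -0.1, -0.0]
grip_width: 0.849
grip_force: 0.0
```

```bash
python3 - <<'E'
from h import *
print(sensors.sense()['ee_pos'].round(1))
t=cam('side'); cv2.imwrite('pics/s2.png',cv2.resize(t['image'][170:370,200:420],None,fx=2.7,fy=2.7))
goto(493.6,192,52,-0.9); print(sensors.sense()['joint_pos'].round(2))
E
```

```text
[576.3 191.1 168.5]
shift [ 1.000e-04 -8.200e-02  1.146e-01] turn [ 0.0017 -0.0002 -0.0005]
[-0.02  0.49 -0.53  1.69  0.28  1.03 -0.66]
```

View pics/s2.png

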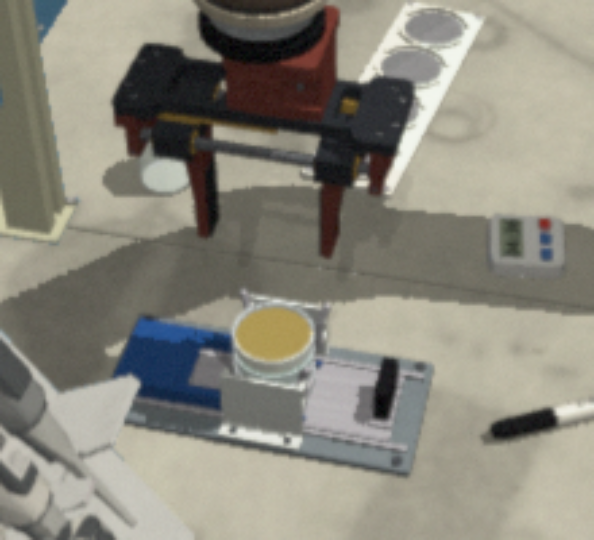

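All four plates are stacked level, with yellow on top at (273,335), the slide still home and the rack empty. Next is the handle.

In the tool's units: -0.081 m is -0.162, 0.08 m is 0.16.

Emit:
carry_out(
  commands=[
    {"x": 0,"y": -0.06,"z": 0,"wx": 0,"wy": 0,"wz": 0,"claw": 0.0},
    {"x": 0,"y": -0.12,"z": 0,"wx": 0,"wy": 0,"wz": 0,"claw": 0.0},
    {"x": 0,"y": -0.162,"z": 0,"wx": 0,"wy": 0,"wz": 0,"claw": 0.0},
    {"x": 0,"y": -0.162,"z": 0,"wx": 0,"wy": 0,"wz": 0,"claw": 0.0},
    {"x": 0,"y": -0.162,"z": 0,"wx": 0,"wy": 0,"wz": 0,"claw": 0.0},
    {"x": 0,"y": -0.162,"z": 0.06,"wx": 0,"wy": 0,"wz": 0,"claw": 0.0},
    {"x": 0,"y": -0.162,"z": 0.12,"wx": 0,"wy": 0,"wz": 0,"claw": 0.0},
    {"x": 0,"y": -0.162,"z": 0.16,"wx": 0,"wy": 0,"wz": 0,"claw": 0.0},
    {"x": 0,"y": -0.162,"z": 0.16,"wx": 0,"wy": 0,"wz": 0,"claw": 0.0},
    {"x": 0,"y": -0.162,"z": 0.16,"wx": 0,"wy": 0,"wz": 0,"claw": 0.0},
  ],
)

```text
clock: 28.57
ee_pos: [494.1, 191.6, 84.7]
ee_rot: [[0.016, 1.0, -0.003], [1.0, -0.016, -0.001], [-0.001, -0.003, -1.0]]
contact_force: [1.1, 0.0, 0.2]
grip_width: 0.497
grip_force: 0.0
```

```bash
python3 - <<'E'
from h import *
s=sensors.sense();print(s['ee_pos'].round(1),s['grip_width'])
t=cam('wrist'); cv2.imwrite('pics/w6.png',t['image'])
goto(494.3,192,36,-0.9)
E
```

```text
[494.1 191.6  84.7] 0.49739586622914694
shift [-0.0001 -0.0005  0.0499] turn [-0.0005 -0.0002 -0.0005]
```

View pics/w6.png

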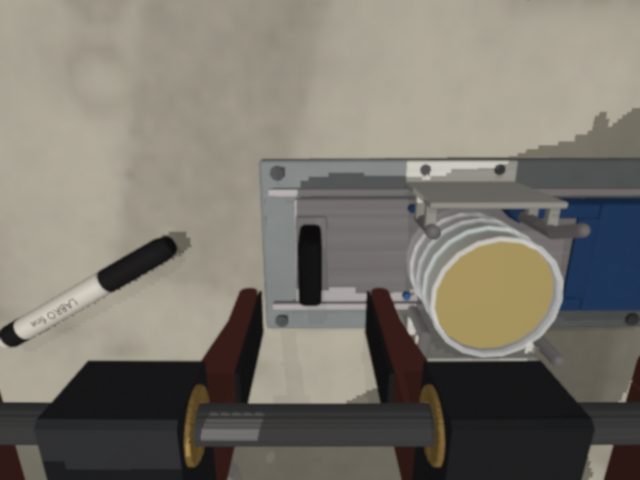

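The handle at (311,265) is centred between the fingers, and the right finger is clear of the stack. Descending and gripping.

In the tool's units: 0.05 m is 0.1, -0.0005 m is -0.001.

Emit:
carry_out(
  commands=[
    {"x": 0,"y": -0.001,"z": 0.04,"wx": 0,"wy": 0,"wz": 0,"claw": 0.0},
    {"x": 0,"y": -0.001,"z": 0.08,"wx": 0,"wy": 0,"wz": 0,"claw": 0.0},
    {"x": 0,"y": -0.001,"z": 0.1,"wx": 0,"wy": 0,"wz": 0,"claw": 0.0},
    {"x": 0,"y": -0.001,"z": 0.1,"wx": 0,"wy": 0,"wz": 0,"claw": 0.0},
    {"x": 0,"y": -0.001,"z": 0.1,"wx": 0,"wy": 0,"wz": 0,"claw": 0.0},
    {"x": 0,"y": -0.001,"z": 0.1,"wx": 0,"wy": 0,"wz": 0,"claw": 0.0},
  ],
)

```text
clock: 29.12
ee_pos: [494.5, 192.3, 37.0]
ee_rot: [[0.016, 1.0, 0.002], [1.0, -0.016, 0.001], [0.001, 0.002, -1.0]]
contact_force: [-0.1, -0.3, -0.3]
grip_width: 0.503
grip_force: 0.0
```

Emit:
carry_out(
  commands=[
    {"x": 0,"y": 0,"z": 0,"wx": 0,"wy": 0,"wz": 0,"claw": -1.0},
    {"x": 0,"y": 0,"z": 0,"wx": 0,"wy": 0,"wz": 0,"claw": -1.0},
    {"x": 0,"y": 0,"z": 0,"wx": 0,"wy": 0,"wz": 0,"claw": -1.0},
    {"x": 0,"y": 0,"z": 0,"wx": 0,"wy": 0,"wz": 0,"claw": -1.0},
    {"x": 0,"y": 0,"z": 0,"wx": 0,"wy": 0,"wz": 0,"claw": -1.0},
    {"x": 0,"y": 0,"z": 0,"wx": 0,"wy": 0,"wz": 0,"claw": -1.0},
    {"x": 0,"y": 0,"z": 0,"wx": 0,"wy": 0,"wz": 0,"claw": -1.0},
  ],
  grip_force=15,
)

```text
clock: 29.7
ee_pos: [491.9, 191.8, 35.8]
ee_rot: [[0.015, 1.0, -0.003], [1.0, -0.015, -0.001], [-0.001, -0.003, -1.0]]
contact_force: [-5.7, 0.1, 5.5]
grip_width: 0.138
grip_force: 15.0
```

In the tool's units: -0.04 m is -0.08, -0.036 m is -0.072.

Emit:
carry_out(
  commands=[
    {"x": 0,"y": -0.008,"z": 0,"wx": 0,"wy": 0,"wz": 0,"claw": -1.0},
    {"x": 0,"y": -0.016,"z": 0,"wx": 0,"wy": 0,"wz": 0,"claw": -1.0},
    {"x": 0,"y": -0.024,"z": 0,"wx": 0,"wy": 0,"wz": 0,"claw": -1.0},
    {"x": 0,"y": -0.032,"z": 0,"wx": 0,"wy": 0,"wz": 0,"claw": -1.0},
    {"x": 0,"y": -0.04,"z": 0,"wx": 0,"wy": 0,"wz": 0,"claw": -1.0},
    {"x": 0,"y": -0.048,"z": 0,"wx": 0,"wy": 0,"wz": 0,"claw": -1.0},
    {"x": 0,"y": -0.056,"z": 0,"wx": 0,"wy": 0,"wz": 0,"claw": -1.0},
    {"x": 0,"y": -0.064,"z": 0,"wx": 0,"wy": 0,"wz": 0,"claw": -1.0},
    {"x": 0,"y": -0.072,"z": 0,"wx": 0,"wy": 0,"wz": 0,"claw": -1.0},
    {"x": 0,"y": -0.08,"z": 0,"wx": 0,"wy": 0,"wz": 0,"claw": -1.0},
  ],
)

```text
clock: 30.53
ee_pos: [453.3, 192.3, 35.8]
ee_rot: [[0.016, 1.0, 0.0], [1.0, -0.016, -0.0], [-0.0, 0.0, -1.0]]
contact_force: [2.1, -1.4, -0.7]
grip_width: 0.137
grip_force: 15.0
```

In the tool's units: -0.036 m is -0.072, -0.016 m is -0.032.

Emit:
carry_out(
  commands=[
    {"x": 0,"y": -0.008,"z": 0,"wx": 0,"wy": 0,"wz": 0,"claw": -1.0},
    {"x": 0,"y": -0.016,"z": 0,"wx": 0,"wy": 0,"wz": 0,"claw": -1.0},
    {"x": 0,"y": -0.024,"z": 0,"wx": 0,"wy": 0,"wz": 0,"claw": -1.0},
    {"x": 0,"y": -0.032,"z": 0,"wx": 0,"wy": 0,"wz": 0,"claw": -1.0},
    {"x": 0,"y": -0.04,"z": 0,"wx": 0,"wy": 0,"wz": 0,"claw": -1.0},
    {"x": 0,"y": -0.048,"z": 0,"wx": 0,"wy": 0,"wz": 0,"claw": -1.0},
    {"x": 0,"y": -0.056,"z": 0,"wx": 0,"wy": 0,"wz": 0,"claw": -1.0},
    {"x": 0,"y": -0.064,"z": 0,"wx": 0,"wy": 0,"wz": 0,"claw": -1.0},
    {"x": 0,"y": -0.072,"z": 0,"wx": 0,"wy": 0,"wz": 0,"claw": -1.0},
    {"x": 0,"y": -0.072,"z": 0,"wx": 0,"wy": 0,"wz": 0,"claw": -1.0},
  ],
)

```text
clock: 31.37
ee_pos: [416.9, 192.8, 35.7]
ee_rot: [[0.016, 1.0, -0.0], [1.0, -0.016, -0.001], [-0.001, -0.0, -1.0]]
contact_force: [1.2, -3.9, 1.1]
grip_width: 0.138
grip_force: 15.0
```

In the tool's units: -0.004 m is -0.008, -0.002 m is -0.004.

Emit:
carry_out(
  commands=[
    {"x": 0,"y": -0.004,"z": 0,"wx": 0,"wy": 0,"wz": 0,"claw": -1.0},
    {"x": 0,"y": -0.008,"z": 0,"wx": 0,"wy": 0,"wz": 0,"claw": -1.0},
    {"x": 0,"y": -0.008,"z": 0,"wx": 0,"wy": 0,"wz": 0,"claw": -1.0},
    {"x": 0,"y": -0.008,"z": 0,"wx": 0,"wy": 0,"wz": 0,"claw": -1.0},
  ],
)

```text
clock: 31.7
ee_pos: [416.8, 192.9, 35.9]
ee_rot: [[0.018, 1.0, 0.005], [1.0, -0.018, 0.001], [0.001, 0.004, -1.0]]
contact_force: [13.7, -5.0, -11.7]
grip_width: 0.135
grip_force: 15.0
```

```bash
python3 - <<'E'
from h import *
t=cam('top'); a=cv2.resize(t['image'][165:315,185:255],None,fx=4,fy=4,interpolation=cv2.INTER_CUBIC)
t=cam('side'); b=cv2.resize(t['image'][240:390,230:400],None,fx=3,fy=4,interpolation=cv2.INTER_CUBIC)
cv2.imwrite('pics/m1.png',np.hstack([a,b])[:, :800])
E
```

```text
(no output)
```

View pics/m1.png

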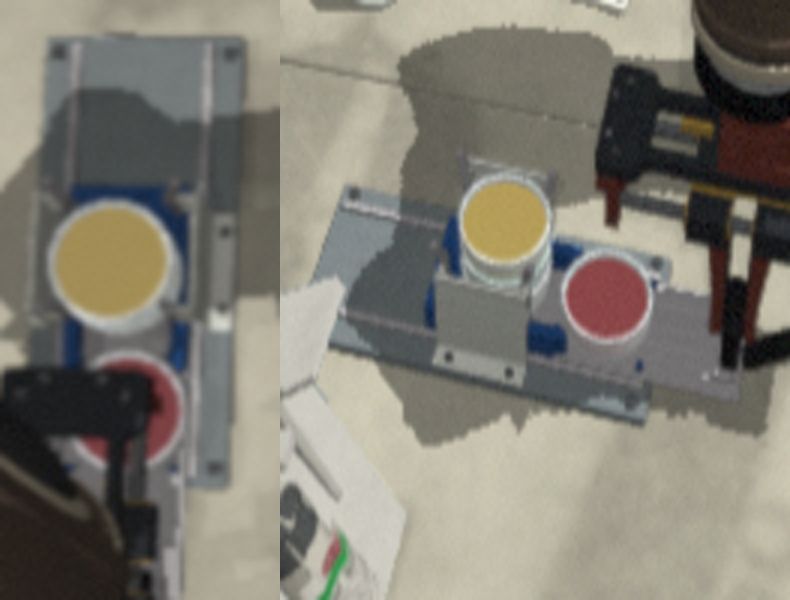

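The slide is at its stop: force rises with no motion. Red is out in front at (607,295) and three plates remain in the chute under yellow. Releasing and backing off upward.

Emit:
carry_out(
  commands=[
    {"x": 0,"y": 0.006,"z": 0,"wx": 0,"wy": 0,"wz": 0,"claw": -1.0},
    {"x": 0,"y": 0.006,"z": 0,"wx": 0,"wy": 0,"wz": 0,"claw": -0.3},
    {"x": 0,"y": 0.006,"z": 0,"wx": 0,"wy": 0,"wz": 0,"claw": -0.3},
    {"x": 0,"y": 0.006,"z": 0,"wx": 0,"wy": 0,"wz": 0,"claw": -0.3},
    {"x": 0,"y": 0.006,"z": 0,"wx": 0,"wy": 0,"wz": 0,"claw": -0.3},
    {"x": 0,"y": 0.006,"z": -0.04,"wx": 0,"wy": 0,"wz": 0,"claw": -0.3},
    {"x": 0,"y": 0.006,"z": -0.1,"wx": 0,"wy": 0,"wz": 0,"claw": -0.3},
    {"x": 0,"y": 0.006,"z": -0.17,"wx": 0,"wy": 0,"wz": 0,"claw": -0.3},
    {"x": 0,"y": 0.006,"z": -0.24,"wx": 0,"wy": 0,"wz": 0,"claw": -0.3},
    {"x": 0,"y": 0.006,"z": -0.24,"wx": 0,"wy": 0,"wz": 0,"claw": -0.3},
  ],
)

```text
clock: 32.63
ee_pos: [419.1, 195.4, 161.4]
ee_rot: [[0.015, 1.0, 0.008], [1.0, -0.015, 0.004], [0.004, 0.008, -1.0]]
contact_force: [1.1, 1.0, -0.0]
grip_width: 0.347
grip_force: 0.0
```

Emit:
carry_out(
  commands=[
    {"x": -0.08,"y": 0,"z": -0.06,"wx": 0,"wy": 0,"wz": 0,"claw": -0.3},
    {"x": -0.16,"y": 0,"z": -0.1,"wx": 0,"wy": 0,"wz": 0,"claw": -0.3},
    {"x": -0.24,"y": 0,"z": -0.1,"wx": 0,"wy": 0,"wz": 0,"claw": -0.3},
    {"x": -0.3,"y": 0,"z": -0.1,"wx": 0,"wy": 0,"wz": 0,"claw": -0.3},
    {"x": -0.3,"y": 0,"z": -0.1,"wx": 0,"wy": 0,"wz": 0,"claw": -0.3},
    {"x": -0.3,"y": 0,"z": -0.1,"wx": 0,"wy": 0,"wz": 0,"claw": -0.3},
  ],
)

```text
clock: 33.13
ee_pos: [414.1, 41.3, 205.7]
ee_rot: [[0.021, 1.0, 0.0], [1.0, -0.021, -0.001], [-0.001, 0.0, -1.0]]
contact_force: [0.5, 0.6, -0.0]
grip_width: 0.355
grip_force: 0.0
```

```bash
python3 - <<'E'
from h import *
g=cam('wrist'); cv2.imwrite('pics/w7.png',g['image'])
E
```

```text
(no output)
```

View pics/w7.png

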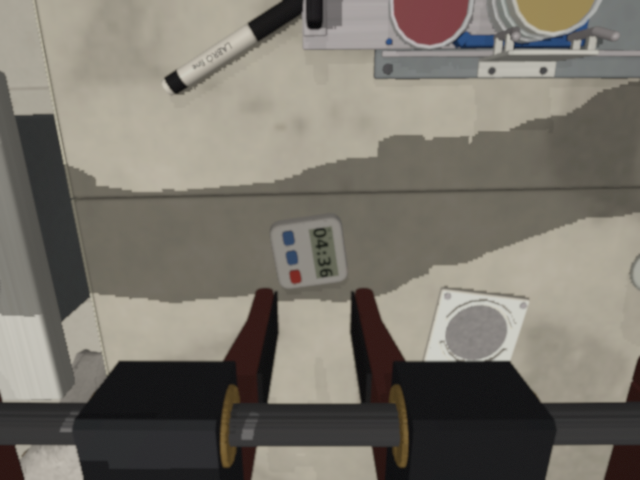

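Red is out at (431,15), the stack is in the chute at (548,15), the timer is in place, and the gripper is clear. Checking the handle's travel, then handing in.

```bash
python3 - <<'E'
from h import *
g=cam('wrist'); print(onz(g,[(314,12)],46).round(1))
print(ctrl.job_done())
E
```

```text
[[417.7 186.2  46. ]]
the job is handed in; nothing more can be done
None
```

The job is handed in: the plates went in as red, brown, green, yellow from the bottom. The slide was pulled to its stop, so red is out, the other three are still in the chute, and the beaker and timer were not touched.

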